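# Load the indexing hinge jig and swing it to the welding station

### The job

Get the swivel jig ready for tacking. Pull up its red plunger knob and twist it anticlockwise to its stop so that it stays out by itself when you let go, swing the plate by its black post until the orange pointer stands over the white mark, and twist the knob back so that the plunger drops home and locks the plate; there, thread every hinge pin on the bench through both eyelets of a free pair of blue lugs, one pin to a pair, heads on the side away from the plunger and pushed up snug against the lugs. Then pull and park the plunger again, let go of it, swing the loaded plate until the pointer is over the red mark, lock it in the same way, and leave the other things on the bench alone.

Things in the scene. Friction and masses are not known exactly. Their poses are not given: they have to be found in the camera images.
- pivot (a point): vertical swivel axis of the jig, 30 mm above the bench. On a fixed grey foot (200 mm disc) turns an aluminium plate, 254 mm across, 12 mm thick, top 30 mm above the bench; an index ring sticks out on the plunger side (outer radius 142 mm). This point's x axis points to the plunger, 134 mm away, on a grey column that ends 172 mm out and 48 mm above the bench
- jig_plate (a joint): angle of the plate, rad, anticlockwise from above, range -0.85 to 0.85; 0 as found. The plunger locks it in notches at 0, +0.698 and -0.698 (play 0.011); its round nose draws the plate in if that is within about 0.03 of a notch. Light friction (0.12 N m) holds an unlocked plate where it is left
- post_grip (a point): grip point of the upright black post on the plate, to swing it by: round, 18 mm in diameter, from the plate's top (30 mm above the bench) to 80 mm above the bench; this point lies on its axis, 66 mm above the bench, 114 mm from the swivel axis; its axes turn with the plate
- pointer_tip (a point): end of the orange pointer of the plate, 150 mm from the swivel axis on the side opposite the pins' noses, 25 mm above the bench; its axes turn with the plate
- mark_load: white disc on the bench, 34 mm in diameter, 8 mm high: the loading station; the pointer tip stands over its centre when the plate is at this station (+0.698 or -0.698, which of the two varies). Origin at the centre of its underside
- mark_weld: red disc, the same size: the welding station, at the other of the two. Origin at the centre of its underside
- plunger (a joint): lift of the index plunger, m: 0 fully home (locked), 0.020 the upper limit; a spring pulls it down with 5 N at 0 and 8 N at 0.015. Off a notch it rests on the ring at about 0.0115. It can be twisted only while lifted above 0.0145; once twisted it rests on the collar at about 0.0145 and stays
- plunger_turn (a joint): twist of the plunger knob, rad: 0 aligned with its slot, growing anticlockwise from above to the stop at 1.31 (parked); back at 0 it can drop. Light friction (0.03 N m) holds it
- knob_grip (a point): grip point of the red T-knob of the plunger, on the plunger's axis: a bar 46 mm long (along this point's x, which turns with the knob), 14 mm thick, 28 mm high, from 20 mm below to 8 mm above this point (72 mm above the bench when home; it rises and turns with the plunger). The collar under it reaches 48 mm above the bench
- lane0 (a point): lug pair 0: centre of the 16 mm eyelet on the entry face of its first blue lug, 44.5 mm above the bench, 14.5 above the plate; x = direction in which a pin goes in, y across; turns with the plate. Lugs 14 mm thick, 34 wide, 31 high; the second one's entry face is 44 mm further along x. A pin is home when its head touches the first lug: tip 76 mm along x, head resting on the plate
- lane1 (a point): the same point of lug pair 1, the middle one, 60 mm beside pair 0 (along +y)
- lane2 (a point): the same point of lug pair 2, 60 mm beside pair 1 (along +y), the one nearest the post
- seat0 (a point): where the tip of a pin lies when it is home in lug pair 0: 76 mm along x from lane0
- seat1 (a point): where the tip of a pin lies when it is home in lug pair 1: 76 mm along x from lane1
- seat2 (a point): where the tip of a pin lies when it is home in lug pair 2: 76 mm along x from lane2
- pin_a: hinge pin (all alike): square brass head 44 mm long (along its x), 26 by 26 mm, then a round steel shank 10 mm in diameter, 76 mm long, along +x, with a bullet nose; 0.18 kg; origin at the centre of the head, 13 mm above what it lies on; any of the head's four sides may be up (None if absent)
- pin_b: hinge pin (all alike): square brass head 44 mm long (along its x), 26 by 26 mm, then a round steel shank 10 mm in diameter, 76 mm long, along +x, with a bullet nose; 0.18 kg; origin at the centre of the head, 13 mm above what it lies on; any of the head's four sides may be up (None if absent)
- pin_c: hinge pin (all alike): square brass head 44 mm long (along its x), 26 by 26 mm, then a round steel shank 10 mm in diameter, 76 mm long, along +x, with a bullet nose; 0.18 kg; origin at the centre of the head, 13 mm above what it lies on; any of the head's four sides may be up (None if absent)
- pin_a_tip (a point): end of the nose of pin_a, 98 mm along x from its origin
- pin_b_tip (a point): end of the nose of pin_b, 98 mm along x from its origin
- pin_c_tip (a point): end of the nose of pin_c, 98 mm along x from its origin
- tape_measure: yellow tape measure, bystander, 43x73x62 mm, origin under its centre
- magnet_square: red magnetic welding square, bystander, 62x63x19 mm, origin under its centre
- hold_weight: cast-iron holding weight with a loop, bystander, 35x55x71 mm, origin under its centre
Not all that is in view belongs to the job. Of the things like the mark_weld, leave any that is purple or turquoise; of the rest the smaller one is meant.

How it is judged:
On the way, in this order (a step that is already met when the one before it is completed fails the run):
1. the plunger is pulled out, twisted, and stays out with the fingers off it (value of joint plunger above 0.012 m and value of joint plunger_turn above 1 rad and contact force between the fingers and anything else below 0.3 N), for 0.2 s.
2. the plate stands at the white mark and the plunger is home again (horizontal distance between pointer_tip and mark_load below 0.008 m and value of joint plunger below 0.003 m and value of joint plunger_turn below 0.3 rad), for 0.2 s.
3. with the plate locked at the white mark, every pin is threaded through a pair of lugs, head snug, and let go (all of step 2 and ((x of pin_a_tip in the frame of lane0 above 0.07 m and distance between pin_a_tip and seat0 below 0.014 m and angle between the x axis of pin_a and the x axis of lane0, either way round below 0.2 rad) or (x of pin_a_tip in the frame of lane1 above 0.07 m and distance between pin_a_tip and seat1 below 0.014 m and angle between the x axis of pin_a and the x axis of lane1, either way round below 0.2 rad) or (x of pin_a_tip in the frame of lane2 above 0.07 m and distance between pin_a_tip and seat2 below 0.014 m and angle between the x axis of pin_a and the x axis of lane2, either way round below 0.2 rad)) and ((x of pin_b_tip in the frame of lane0 above 0.07 m and distance between pin_b_tip and seat0 below 0.014 m and angle between the x axis of pin_b and the x axis of lane0, either way round below 0.2 rad) or (x of pin_b_tip in the frame of lane1 above 0.07 m and distance between pin_b_tip and seat1 below 0.014 m and angle between the x axis of pin_b and the x axis of lane1, either way round below 0.2 rad) or (x of pin_b_tip in the frame of lane2 above 0.07 m and distance between pin_b_tip and seat2 below 0.014 m and angle between the x axis of pin_b and the x axis of lane2, either way round below 0.2 rad)) and ((x of pin_c_tip in the frame of lane0 above 0.07 m and distance between pin_c_tip and seat0 below 0.014 m and angle between the x axis of pin_c and the x axis of lane0, either way round below 0.2 rad) or (x of pin_c_tip in the frame of lane1 above 0.07 m and distance between pin_c_tip and seat1 below 0.014 m and angle between the x axis of pin_c and the x axis of lane1, either way round below 0.2 rad) or (x of pin_c_tip in the frame of lane2 above 0.07 m and distance between pin_c_tip and seat2 below 0.014 m and angle between the x axis of pin_c and the x axis of lane2, either way round below 0.2 rad)) and contact force between the fingers and anything else below 0.3 N), for 0.3 s.
4. the plunger is pulled out, twisted, and stays out again with the fingers off it (all of step 1), for 0.2 s.
At the end, for the whole second after the job is handed in: Pointer within 8 mm of the red mark, plunger home (lift < 3 mm, twist < 0.3 rad), every pin through both eyelets of a lug pair, nose on the plunger side, head within 6 mm of the lug (tip within 14 mm of seat), all at rest, bystanders within 30 mm of their places (horizontal distance between pointer_tip and mark_weld below 0.008 m and value of joint plunger below 0.003 m and value of joint plunger_turn below 0.3 rad and ((x of pin_a_tip in the frame of lane0 above 0.07 m and distance between pin_a_tip and seat0 below 0.014 m and angle between the x axis of pin_a and the x axis of lane0, either way round below 0.2 rad) or (x of pin_a_tip in the frame of lane1 above 0.07 m and distance between pin_a_tip and seat1 below 0.014 m and angle between the x axis of pin_a and the x axis of lane1, either way round below 0.2 rad) or (x of pin_a_tip in the frame of lane2 above 0.07 m and distance between pin_a_tip and seat2 below 0.014 m and angle between the x axis of pin_a and the x axis of lane2, either way round below 0.2 rad)) and ((x of pin_b_tip in the frame of lane0 above 0.07 m and distance between pin_b_tip and seat0 below 0.014 m and angle between the x axis of pin_b and the x axis of lane0, either way round below 0.2 rad) or (x of pin_b_tip in the frame of lane1 above 0.07 m and distance between pin_b_tip and seat1 below 0.014 m and angle between the x axis of pin_b and the x axis of lane1, either way round below 0.2 rad) or (x of pin_b_tip in the frame of lane2 above 0.07 m and distance between pin_b_tip and seat2 below 0.014 m and angle between the x axis of pin_b and the x axis of lane2, either way round below 0.2 rad)) and ((x of pin_c_tip in the frame of lane0 above 0.07 m and distance between pin_c_tip and seat0 below 0.014 m and angle between the x axis of pin_c and the x axis of lane0, either way round below 0.2 rad) or (x of pin_c_tip in the frame of lane1 above 0.07 m and distance between pin_c_tip and seat1 below 0.014 m and angle between the x axis of pin_c and the x axis of lane1, either way round below 0.2 rad) or (x of pin_c_tip in the frame of lane2 above 0.07 m and distance between pin_c_tip and seat2 below 0.014 m and angle between the x axis of pin_c and the x axis of lane2, either way round below 0.2 rad)) and velocity of joint jig_plate below 0.05 rad/s and linear speed of each of pin_a, pin_b, pin_c below 0.02 m/s and distance of each of tape_measure, magnet_square, hold_weight from where it was at the start of the episode below 0.03 m); the robot touches nothing.
It fails at once if a bystander (tape measure, magnet square, holding weight) is moved by more than 30 mm (distance of any of tape_measure, magnet_square, hold_weight from where it was at the start of the episode above 0.03 m).
Of pin_a, pin_b, pin_c only 2 to 3 are there at a start; the rules pass over those that are not, and their reading is None.
At some moment in a run one of pin_a, pin_b, pin_c may be knocked a few centimetres aside while the robot is not near it.
Once in a run the grip may slacken for a moment while it holds something.
It also fails if it takes over 210 s, if anything falls off the work surface, if the arm or the gripper's body presses on something with over 40 N, if the wrist force passes 120 N, or if a joint passes its speed limit or range.

### The arm

A 6-joint arm with a two-finger parallel gripper is mounted at the origin on a cart in front of the work surface, level with it; the furniture and walls round the work are solid. World frame = base frame: x ahead of the robot, y to its left, z up, the work surface at z = 0. Lengths are in m, angles in rad, forces in N, time in s.
With the tool pointing down it reaches from about 0.3 to 0.875 m from the base axis. Payload 6.4 kg.
Tool frame: the origin (TCP) lies midway between the tips of the shut fingers; the grasp point (between the pads) lies 19 mm behind it; z points along the fingers, y is the direction in which the jaws open and shut (so a half turn about z gives the same grasp; the last joint's range is limited). The gripper opens to 88 mm and grips with 3 to 60 N. Pads are 18 mm wide; open, the fingers measure 123 mm over their backs; the gripper's body (75 mm by 187 mm) begins 45 mm behind the grasp point.
Start: joints at [-1.36, 0.181, 1.607, -0, 1.354, -0.206], TCP at [0.233, -0.526, 0.239] pointing down, gripper open.
Joint ranges: [-2.99, 2.99], [-0.89, 2.07], [0.3, 2.58], [-1.14, 4.28], [0, 2.63], [-3.12, 3.12]. Speed limits (rad/s): [2.57, 2.57, 3.01, 3.14, 3.14, 3.14].

### API

Orientations are given as [roll, pitch, yaw] about the fixed x, y, z axes, in that order (R = Rz(yaw) Ry(pitch) Rx(roll)).
In Python, from station import ctrl gives the robot as it stands.
- The arm moves only by the tool step_arm, never from a script. Its argument "commands" is a list of rows, each a list of 3 entries, a list of its own where there are three numbers: the turn, a rotation vector about the world's x, y, z in rad, then the shift along the world's x, y, z in m, then the gripper command: -1 is shut, 1 is fully open, values between are in proportion. A call has 1 to 8 rows; each row shifts and turns the commanded pose from where the row before left it; what a row does not reach is not made up. A row lasts 1/10 s, in which the tool goes at most 50 mm and 8.59 degrees, less where a joint would pass 70% of its speed; a pose out of reach is approached as far as the arm can. A call is refused whole if a number of a shift passes 0.05 or a number of a turn 0.15, either way. A call with a gripper value outside its range is refused whole. The fingers move at their own pace and stop on an object; "newtons" is the grip in N (left out, the last holds). Time passes only in rows, so rows that do not move let the fingers close. It gives the time, the measured TCP pose, the force and the opening at its end, in the units of the state.
- ctrl.sense(): the state, without advancing time (a new reading comes with each control period).
- ctrl.snapshot(name): name is "side" or "top" or "wrist"; returns the picture (384x512x3 uint8, red, green, blue); there is no depth.
- ctrl.get_calibration(name): a dict with "K" (3x3 intrinsics, pixels), "camera_from_world" (4x4, takes a point from world to camera coordinates); the wrist camera has in their place "hand_eye" (4x4, takes a point from camera to tool coordinates, whose origin is the TCP and whose axes are the flange's). Camera axes: x right, y down, z forward; pixel columns grow to the right and rows downward; lengths in m; the calibration is good to about 2 mm. The wrist camera is an equidistant fisheye: a pixel r from the principal point sees the ray r / f radians off the axis. A picture is of the moment at which its call begins: read the wrist's pose just before it. get_calibration takes no time and is no camera call.
- ctrl.job_done(): hands the job in, once; it reports no verdict.
The state is a dict: "time_s": time; "q": joint angles; "joint_vel": joint speeds; "joint_torque": joint torques, N m; "tool_pos": TCP position; "orientation": TCP orientation; "wrist_force": force on the tool from outside, world axes, zero at the start; "ft_torque": the same for the moment, N m; "grip_width": opening from 0.0 (shut) to 1.0 (fully open).
Only numpy, scipy, OpenCV 4.12 (cv2) and the standard library are available. Lean on these libraries where they do the work, as an engineer would, in place of code of your own. Each camera call takes 0.05 s, during which the arm holds its last target. There are 200 camera calls.

## Working session

There is one attempt and no reset: what is moved stays moved. The work goes in short steps, Python scripts to look and compute and a tool call to move; the robot and the scene stay as the last step left them, time stands still between calls to the robot, and variables do not carry over. Pictures are saved under pics/ and viewed, about 12 in all and at most 16, crops included, and the job is handed in when it is done.

Besides the shell and the picture viewer there is one more tool, called after "Call:" by a JSON object that holds its "fn" and its "kwargs". step_arm: Moves the arm, as the interface text tells. Its arguments: {"type":"object","properties":{"commands":{"type":"array"},"newtons":{"type":"number"}},"required":["commands"]}

```bash
ls; mkdir -p pics; python3 - <<'E'
from station import ctrl
import cv2,numpy as np
print(ctrl.sense())
for n in ["side","top","wrist"]:
    c=ctrl.get_calibration(n); print(n,{k:np.round(v,4).tolist() if not isinstance(v,str) else v for k,v in c.items()})
for n in ["side","top"]:
    im=ctrl.snapshot(n); np.save(f"pics/{n}0.npy",im); cv2.imwrite(f"pics/{n}0.png",cv2.resize(im[:,:,::-1],(800,600),interpolation=cv2.INTER_CUBIC))
E
```

```text
pics
{'time_s': 0.0, 'q': array([-1.36029667e+00,  1.81537573e-01,  1.60799503e+00,  6.74007417e-06,
        1.35380518e+00, -2.06292522e-01]), 'joint_vel': array([ 2.46024049e-04, -4.23480238e-04, -2.49888570e-04,  8.88352283e-04,
       -3.50048496e-05,  7.54523078e-04]), 'joint_torque': array([-1.62302938e-03, -4.33865118e+01, -3.41857839e+01,  7.01060146e-02,
        3.85182677e-02, -8.18287799e-05]), 'tool_pos': array([ 0.23268466, -0.52523205,  0.23781836]), 'orientation': array([-3.13988587e+00, -3.63900114e-04,  4.16790411e-01]), 'wrist_force': array([-0.27661615,  0.32466046, -0.69205664]), 'ft_torque': array([-0.0049717 , -0.02579019, -0.08118742]), 'grip_width': 0.9992387744511261}
side {'K': [[455.6872, 0.0, 260.2108], [0.0, 455.6872, 191.481], [0.0, 0.0, 1.0]], 'camera_from_world': [[0.9992, 0.0389, 0.0, -0.5925], [0.0221, -0.5684, -0.8225, 0.0796], [-0.032, 0.8219, -0.5688, 1.5867], [0.0, 0.0, 0.0, 1.0]]}
top {'K': [[405.5494, 0.0, 252.5227], [0.0, 405.5494, 194.789], [0.0, 0.0, 1.0]], 'camera_from_world': [[0.0041, -0.9998, -0.0188, 0.0403], [-0.9947, -0.0021, -0.1024, 0.5646], [0.1024, 0.0191, -0.9946, 1.0534], [0.0, 0.0, 0.0, 1.0]]}
wrist {'K': [[297.3186, 0.0, 254.3689], [0.0, 297.3186, 194.3954], [0.0, 0.0, 1.0]], 'hand_eye': [[0.0002, -0.9673, -0.2536, 0.0651], [1.0, 0.0002, -0.0001, -0.0], [0.0001, -0.2536, 0.9673, -0.1456], [0.0, 0.0, 0.0, 1.0]]}
```

View pics/top0.png

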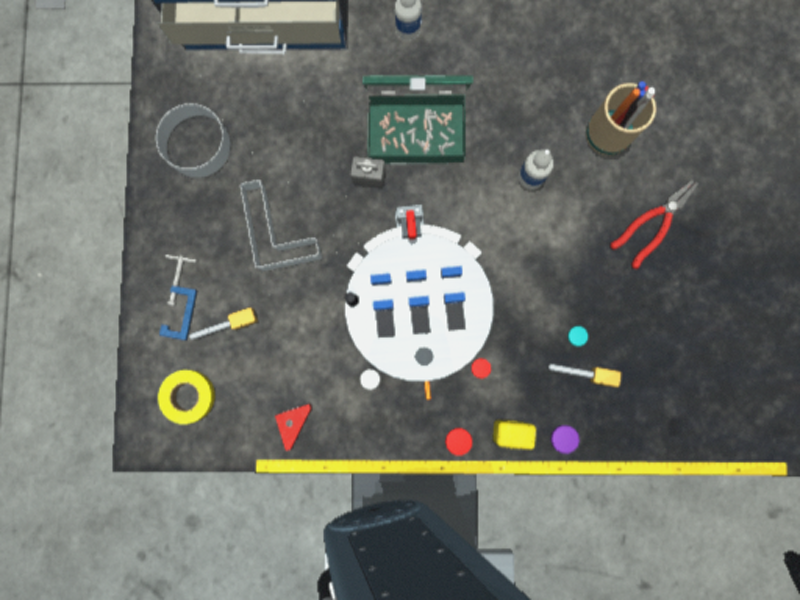

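View pics/side0.png

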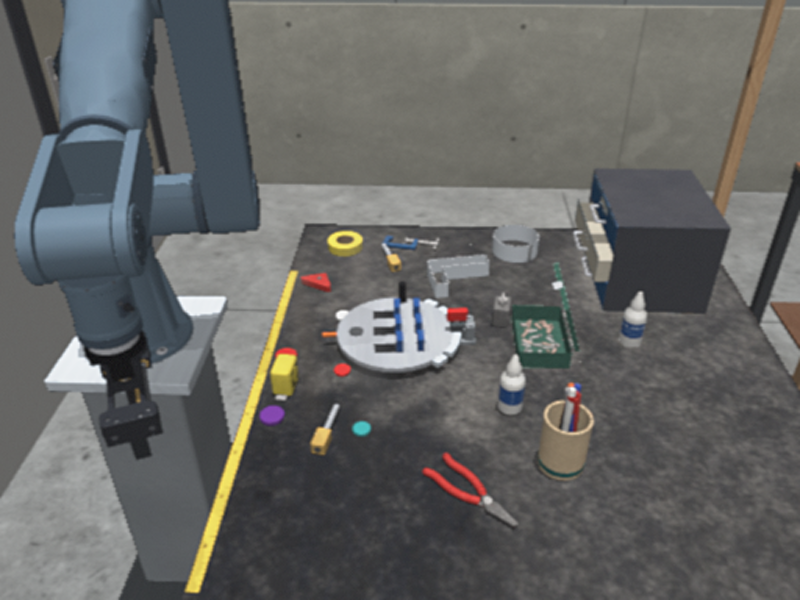

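The top view (800×600) shows the jig centred near (419,302), with the red knob at (411,222), post at (351,299) and orange pointer tip at (429,397). There are two brass-headed pins, with heads at (243,319) and (607,377), and I see no third.
- **White mark:** (370,380).
- **Mistakable for the red mark:** small red (481,368), larger red (459,442), purple (565,439) and turquoise (578,336). By the description I choose the small red one.
- **Mistakable for a pin:** the blue clamp (180,310), the pliers (655,225) and the nearby T-handle (180,270).
- **Mistakable for the knob:** the red square (292,427) and the plier handles.

```bash
cat > h.py <<'E'
import numpy as np,cv2
from scipy.spatial.transform import Rotation as R
from station import ctrl
def state():
    s=ctrl.sense(); return np.array(s['tool_pos']),R.from_euler('xyz',s['orientation']),s
def ray(n,uv,pose=None):
    c=ctrl.get_calibration(n);K=np.array(c['K']);uv=np.atleast_2d(np.array(uv,float))
    d=(uv-K[:2,2])/K[0,0]
    if n=='wrist':
        r=np.linalg.norm(d,axis=1,keepdims=True)+1e-12
        d=np.hstack([d/r*np.sin(r),np.cos(r)])
        H=np.array(c['hand_eye']);p,Q=pose
        return p+Q.apply(H[:3,3]),Q.apply(d@H[:3,:3].T)
    T=np.array(c['camera_from_world']);d=np.hstack([d,np.ones((len(d),1))])
    return -T[:3,:3].T@T[:3,3],d@T[:3,:3]
def onplane(n,uv,z,pose=None):
    o,d=ray(n,uv,pose); return o+d*((z-o[2])/d[:,2])[:,None]
def project(n,P,pose=None):
    c=ctrl.get_calibration(n);K=np.array(c['K']);P=np.atleast_2d(P)
    if n=='wrist':
        p,Q=pose;H=np.array(c['hand_eye']);x=(Q.inv().apply(P-p)-H[:3,3])@H[:3,:3]
        r=np.linalg.norm(x[:,:2],axis=1,keepdims=True);return K[:2,2]+K[0,0]*x[:,:2]/r*np.arctan2(r,x[:,2:3])
    T=np.array(c['camera_from_world']);x=P@T[:3,:3].T+T[:3,3]
    return K[:2,2]+K[0,0]*x[:,:2]/x[:,2:]
COL=dict(red=[(0,150,90),(6,255,255),(174,150,90),(180,255,255)],blue=[(104,130,60),(118,255,255)],brass=[(14,110,130),(24,235,255)],
 orange=[(8,200,150),(16,255,255)],white=[(0,0,200),(180,40,255)],yellow=[(25,150,120),(34,255,255)])
def blobs(im,col,amin=8):
    h=cv2.cvtColor(im,cv2.COLOR_RGB2HSV);c=COL[col];m=cv2.inRange(h,c[0],c[1])
    if len(c)>2:m|=cv2.inRange(h,c[2],c[3])
    n,l,st,ce=cv2.connectedComponentsWithStats(m)
    return [(ce[i],st[i],cv2.minAreaRect(np.argwhere(l==i)[:,::-1].astype(np.float32)),l==i) for i in range(1,n) if st[i][4]>=amin]
E
python3 - <<'E'
from h import *
im=np.load('pics/top0.npy');h=cv2.cvtColor(im,cv2.COLOR_RGB2HSV)
for n,(x,y) in dict(h1=(243,319),h2=(607,377),tape=(516,435),ptr=(428,390),wd=(370,380),plate=(400,350),sq=(292,427)).items(): print(n,h[int(y*.64),int(x*.64)])
for c,z in dict(red=.008,blue=.06,brass=.026,orange=.025,white=.03,yellow=0).items():
    for ce,st,mr,m in blobs(im,c,12): print(c,np.round(ce/.64),st[4],np.round(onplane('top',ce,z)[0],3),np.round(mr[1],0))
E
```

```text
h1 [ 28 135 239]
h2 [ 27 141 239]
tape [ 30 193 240]
ptr [ 19 181 239]
wd [ 75   2 242]
plate [ 90   4 241]
sq [  2 158 220]
red [636. 225.] 204 [ 0.707 -0.381  0.008] [ 7. 42.]
red [411. 224.] 87 [0.709 0.015 0.008] [17.  5.]
red [653. 241.] 208 [ 0.678 -0.408  0.008] [ 7. 42.]
red [480. 368.] 122 [ 0.458 -0.106  0.008] [12. 11.]
red [292. 424.] 323 [0.36  0.218 0.008] [23. 24.]
red [458. 441.] 232 [ 0.333 -0.067  0.008] [16. 16.]
blue [406.  27.] 51 [1.046 0.023 0.06 ] [13.  6.]
blue [201.  47.] 18 [1.012 0.381 0.06 ] [14.  1.]
blue [641.  88.] 29 [ 0.934 -0.378  0.06 ] [10.  3.]
blue [532. 182.] 13 [ 0.77 -0.19  0.06] [8. 2.]
blue [451. 271.] 62 [ 0.617 -0.052  0.06 ] [ 5. 11.]
blue [415. 275.] 61 [0.611 0.007 0.06 ] [ 5. 11.]
blue [380. 279.] 60 [0.605 0.065 0.06 ] [ 5. 11.]
blue [182. 314.] 224 [0.544 0.396 0.06 ] [17. 32.]
blue [454. 297.] 61 [ 0.573 -0.057  0.06 ] [ 5. 11.]
blue [418. 301.] 62 [0.567 0.002 0.06 ] [ 5. 11.]
blue [383. 304.] 60 [0.561 0.061 0.06 ] [ 5. 11.]
brass [242. 325.] 19 [0.529 0.304 0.026] [ 1. 15.]
brass [609. 379.] 51 [ 0.44  -0.319  0.026] [17. 10.]
b
[... 190 characters left out ...]
 0.03 ] [5. 1.]
white [417.  83.] 59 [0.958 0.003 0.03 ] [6. 8.]
white [651.  90.] 14 [ 0.943 -0.406  0.03 ] [3. 3.]
white [536. 167.] 57 [ 0.805 -0.203  0.03 ] [15.  9.]
white [672. 205.] 17 [ 0.737 -0.435  0.03 ] [4. 4.]
white [419. 302.] 5926 [0.568 0.001 0.03 ] [100.  93.]
white [210. 329.] 52 [0.521 0.357 0.03 ] [ 2. 26.]
white [570. 370.] 59 [ 0.454 -0.254  0.03 ] [27.  2.]
white [369. 379.] 116 [0.438 0.084 0.03 ] [11. 11.]
white [325. 562.] 12 [0.139 0.154 0.03 ] [8. 1.]
white [331. 590.] 13 [0.095 0.144 0.03 ] [9. 1.]
yellow [185. 396.] 678 [0.406 0.407 0.   ] [33. 34.]
yellow [515. 435.] 406 [ 0.344 -0.165  0.   ] [25. 17.]
yellow [521. 467.] 2782 [ 0.289 -0.174  0.   ] [339.   8.]
```

```bash
sed -i 's/brass=\[[^]]*\]/brass=[(15,90,150),(32,160,255)]/' h.py; python3 - <<'E'
from h import *
im=np.load('pics/top0.npy');h=cv2.cvtColor(im,cv2.COLOR_RGB2HSV)
def near(col,xy,z):
    b=min(blobs(im,col,6),key=lambda b:np.hypot(*(b[0]/.64-xy))); return onplane('top',b[0],z)[0],b
W=near('white',(369,379),.008)[0];Rd=near('red',(480,368),.008)[0]
L=[near('blue',p,.061)[0] for p in [(451,271),(415,275),(380,279),(454,297),(418,301),(383,304)]]
print('white',W,'red',Rd,'dist',np.linalg.norm(W-Rd),'expect',.3*np.sin(.698))
print('pivot from lug y-dir')
yd=((L[2]-L[0])+(L[5]-L[3]));yaw=np.arctan2(yd[1],yd[0])-np.pi/2
m=Rd-W; yaw2=np.arctan2(m[1],m[0])+np.pi/2
print('yaws',yaw,yaw2,[np.linalg.norm(L[0]-L[2]),np.linalg.norm(L[0]-L[3])])
for y in(yaw,yaw2): 
  u=np.array([np.cos(y),np.sin(y),0]);P=(W+Rd)/2+.15*np.cos(.698)*u;print('pivot',P,'knob pred',P+.134*u,'ptr pred',P-.15*u)
print('plate fill circle')
m=cv2.inRange(h,(0,0,150),(180,60,255));c=max(cv2.findContours(m,0,1)[0],key=cv2.contourArea)[:,0];print(onplane('top',[cv2.minEnclosingCircle(cv2.convexHull(c))[0]],.03))
print('knob',near('red',(411,224),.08)[0], 'ptr', near('brass',(427,390),.025)[0])
d=cv2.inRange(h[:,:,2],0,45)&0
roi=(h[:,:,2]<60)[185:197,218:232];a=np.argwhere(roi)[:,::-1]+[218,185];print('post top',onplane('top',[a.mean(0)],.06),len(a))
for p in[(243,319),(607,377)]:
  for c,z in(('brass',.02),):
    P,b=near(c,p,z);print(c,P,b[1][4],b[2])
E
```

```text
white [0.43767842 0.08534326 0.008     ] red [ 0.45769016 -0.1056306   0.008     ] dist 0.19201949341413826 expect 0.19280601463438993
pivot from lug y-dir
yaws 0.10241026230934525 0.10440682385450661 [np.float64(0.11810437663052341), np.float64(0.043798912567736055)]
pivot [0.56200155 0.00160469 0.008     ] knob pred [0.69529948 0.01530369 0.008     ] ptr pred [ 0.41278746 -0.01373001  0.008     ]
pivot [0.56197787 0.00183291 0.008     ] knob pred [0.69524818 0.01579802 0.008     ] ptr pred [ 0.41279468 -0.01379968  0.008     ]
plate fill circle
[[0.49728378 0.41556459 0.03      ]]
knob [0.6926166 0.0153018 0.08     ] ptr [0.30368489 0.10397244 0.025     ]
post top [[0.56664655 0.11042195 0.06      ]] 19
brass [0.54187042 0.30791625 0.02      ] 157 ((154.05001831054688, 203.15000915527344), (9.803058624267578, 15.811387062072754), 71.56504821777344)
brass [ 0.44343181 -0.31731718  0.02      ] 164 ((388.2879638671875, 240.91600036621094), (16.6363468170166, 9.928143501281738), 10.30484676361084)
```

Call:
{"fn": "step_arm", "kwargs": {"commands": [[[0, 0, -0.03], [0.03, 0.045, 0.005], 1], [[0, 0, -0.03], [0.03, 0.045, 0.005], 1], [[0, 0, -0.03], [0.03, 0.045, 0.005], 1], [[0, 0, -0.03], [0.03, 0.045, 0.005], 1], [[0, 0, -0.03], [0.03, 0.045, 0.005], 1], [[0, 0, -0.03], [0.03, 0.045, 0.005], 1], [[0, 0, -0.03], [0.03, 0.045, 0.0], 1], [[0, 0, -0.03], [0.03, 0.045, 0], 1]]}}

```text
time_s: 0.9
tool_pos: [0.4547, -0.1921, 0.2664]
orientation: [3.141, -0.0, 0.175]
wrist_force: [0.3, -0.4, 0.7]
grip_width: 1.006
```

Call:
{"fn": "step_arm", "kwargs": {"commands": [[[0, 0, -0.03], [0.03, 0.045, -0.01], 1], [[0, 0, -0.03], [0.03, 0.045, -0.01], 1], [[0, 0, -0.015], [0.03, 0.045, -0.01], 1], [[0, 0, 0], [0.03, 0.04, -0.01], 1], [[0, 0, 0], [0, 0, 0], 1], [[0, 0, 0], [0, 0, 0], 1]]}}

```text
time_s: 1.5
tool_pos: [0.5649, -0.0309, 0.2282]
orientation: [-3.141, 0.002, 0.105]
wrist_force: [-0.1, -0.8, 0.5]
grip_width: 1.0
```

```bash
cat > shot.py <<'E'
import sys
from h import *
# usage: shot.py cam name [crop x0 y0 x1 y1]
cam,name=sys.argv[1:3];p,Q,s=state();im=ctrl.snapshot(cam)
np.savez(f'pics/{name}.npz',im=im,p=p,q=Q.as_quat())
c=list(map(int,sys.argv[3:7])) or [0,0,512,384]
cr=im[c[1]:c[3],c[0]:c[2]];k=min(800/cr.shape[1],600/cr.shape[0])
cv2.imwrite(f'pics/{name}.png',cv2.resize(cr[:,:,::-1],None,fx=k,fy=k,interpolation=cv2.INTER_CUBIC))
print(s['time_s'],np.round(p,4),np.round(s['orientation'],3),np.round(s['q'],2),'scale',k)
E
python3 shot.py wrist w1
```

```text
1.5 [ 0.5649 -0.0309  0.2282] [-3.141e+00  2.000e-03  1.050e-01] [-0.26  0.17  1.64 -0.    1.33  1.2 ] scale 1.5625
```

View pics/w1.png

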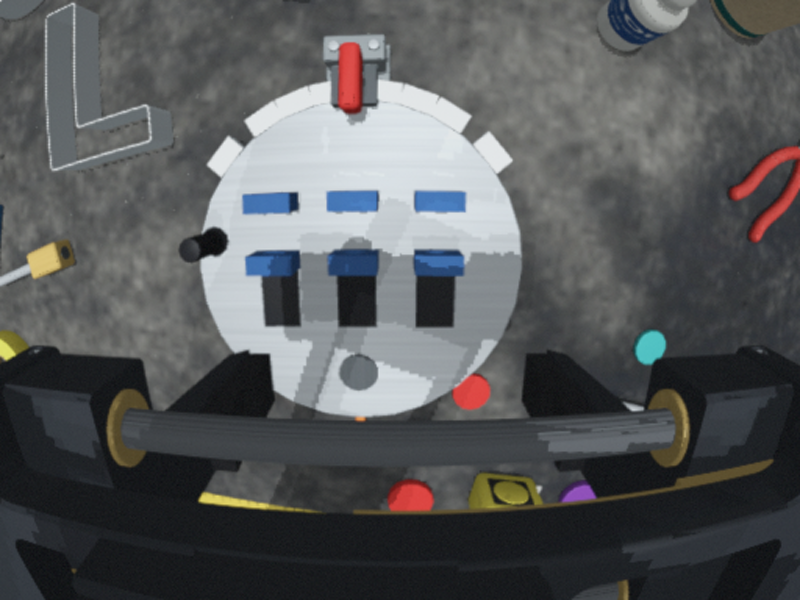

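The wrist view shows the knob at (349,76), post base near (213,240), small red mark at (471,392), larger red at (411,497), and one pin head at (52,260). The lug pairs all look empty. The close view confirms the choice of the small red mark.

```bash
python3 - <<'E'
from h import *
d=np.load('pics/w1.npz');im=d['im'];P=(d['p'],R.from_quat(d['q']))
f=lambda uv,z:np.round(onplane('wrist',np.array(uv)/1.5625,z,P),4)
print('red',[ (np.round(b[0]*1.5625),b[1][4],f(b[0]*1.5625,.008)) for b in blobs(im,'red',60)])
for b in blobs(im,'blue',60): print('blue',np.round(b[0]*1.5625),f(b[0]*1.5625,.061))
k=[b for b in blobs(im,'red',60) if b[0][1]<90 and 190<b[0][0]<260][0]
pts=np.argwhere(k[3])[:,::-1];w=onplane('wrist',pts,.08,P)[:,:2];mr=cv2.minAreaRect(w.astype(np.float32)*1000);print('knob rect (z=.08)',mr)
vx=cv2.fitLine(pts.astype(np.float32),2,0,.01,.01).ravel();print('line',vx)
print('lug top front edges lane2..0 (z .061)',f([[248,253],[300,253],[330,250],[378,250],[416,252],[463,252]],.061))
print('lug rear-lug top back edge',f([[243,193],[297,192],[327,191],[378,191],[415,191],[464,191]],.061))
print('post base',f([[215,233]],.03),'post top',f([[193,247]],.08))
print('plate L/R',f([[201,240],[521,240]],.03))
E
```

```text
red [(array([350.,  77.]), np.int32(608), array([[0.7113, 0.0222, 0.008 ]])), (array([770., 188.]), np.int32(831), array([[ 0.6911, -0.3887,  0.008 ]])), (array([471., 392.]), np.int32(374), array([[ 0.4611, -0.1066,  0.008 ]])), (array([410., 496.]), np.int32(490), array([[ 0.3416, -0.0662,  0.008 ]]))]
blue [627.  24.] [[ 0.7767 -0.1775  0.061 ]]
blue [352. 201.] [[0.6155 0.0054 0.061 ]]
blue [439. 201.] [[ 0.6216 -0.0528  0.061 ]]
blue [270. 202.] [[0.6099 0.0622 0.061 ]]
blue [272. 263.] [[0.5677 0.0575 0.061 ]]
blue [353. 263.] [[0.5734 0.0009 0.061 ]]
blue [438. 263.] [[ 0.5791 -0.0567  0.061 ]]
knob rect (z=.08) ((695.7507934570312, 12.937792778015137), (45.4204216003418, 13.854530334472656), 6.47376012802124)
line [5.9538293e-03 9.9998230e-01 2.2381415e+02 4.9483551e+01]
lug top front edges lane2..0 (z .061) [[ 0.5734  0.0759  0.061 ]
 [ 0.5766  0.0381  0.061 ]
 [ 0.5806  0.0173  0.061 ]
 [ 0.5838 -0.0154  0.061 ]
 [ 0.5852 -0.0412  0.061 ]
 [ 0.5888 -0.0732  0.061 ]]
lug rear-lug top back edge [[ 0.6153  0.082   0.061 ]
 [ 0.6184  0.0433  0.061 ]
 [ 0.6206  0.0227  0.061 ]
 [ 0.6237 -0.0115  0.061 ]
 [ 0.6262 -0.036   0.061 ]
 [ 0.6302 -0.0687  0.061 ]]
post base [[0.5814 0.1143 0.03  ]] post top [[0.5778 0.1104 0.08  ]]
plate L/R [[ 0.5751  0.1263  0.03  ]
 [ 0.5992 -0.1215  0.03  ]]
```

Call:
{"fn": "step_arm", "kwargs": {"commands": [[[0, 0, 0], [0.03, 0.0115, -0.02], 1], [[0, 0, 0], [0.035, 0.012, -0.02], 1], [[0, 0, 0], [0.035, 0.012, -0.02], 1], [[0, 0, 0], [0.03, 0.01, -0.02], 1], [[0, 0, 0], [0, 0, -0.025], 1], [[0, 0, 0], [0, 0, 0], 1], [[0, 0, 0], [0, 0, 0], 1]]}}

```text
time_s: 2.25
tool_pos: [0.6945, 0.0119, 0.1244]
orientation: [-3.141, 0.001, 0.1]
wrist_force: [0.7, 0.5, 0.3]
grip_width: 1.0
```

```bash
python3 shot.py wrist w2 100 60 412 294
```

```text
2.25 [0.6945 0.0119 0.1244] [-3.141e+00  1.000e-03  1.000e-01] [-0.15  0.55  1.36 -0.    1.23  1.32] scale 2.5641025641025643
```

View pics/w2.png

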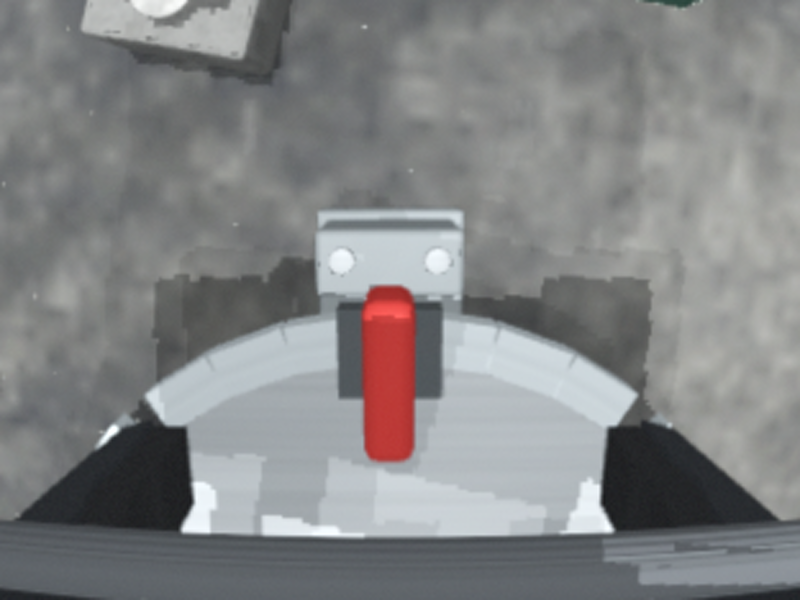

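The crop shows the knob bar from (388,290) to (388,460), about 8 px left of the finger midline (397), and well aligned with the fingers.

```bash
python3 - <<'E'
from h import *
d=np.load('pics/w2.npz');im=d['im'];P=(d['p'],R.from_quat(d['q']))
b=max(blobs(im,'red',60),key=lambda b:b[1][4])
w=onplane('wrist',np.argwhere(b[3])[:,::-1],.08,P)[:,:2];print(cv2.minAreaRect(w.astype(np.float32)*1000))
E
```

```text
((701.3117065429688, 14.823524475097656), (46.284427642822266, 13.180861473083496), 6.062670707702637)
```

Call:
{"fn": "step_arm", "kwargs": {"commands": [[[0, 0, 0], [0.002, 0.003, -0.02], 1], [[0, 0, 0], [0, 0, -0.03], 1], [[0, 0, 0], [0, 0, -0.0214], 1], [[0, 0, 0], [0, 0, 0], 1], [[0, 0, 0], [0, 0, 0], -1], [[0, 0, 0], [0, 0, 0], -1], [[0, 0, 0], [0, 0, 0], -1], [[0, 0, 0], [0, 0, 0], -1]], "newtons": 35}}

```text
time_s: 3.1
tool_pos: [0.6981, 0.0163, 0.0544]
orientation: [3.141, -0.002, 0.102]
wrist_force: [-0.1, -0.7, -0.2]
grip_width: 0.661
```

Call:
{"fn": "step_arm", "kwargs": {"commands": [[[0, 0, 0], [0, 0, 0], -1], [[0, 0, 0], [0, 0, 0.006], -1], [[0, 0, 0], [0, 0, 0.006], -1], [[0, 0, 0], [0, 0, 0.006], -1], [[0, 0, 0], [0, 0, 0], -1]]}}

```text
time_s: 3.6
tool_pos: [0.6982, 0.0163, 0.0725]
orientation: [3.141, -0.002, 0.102]
wrist_force: [1.1, 0.3, -0.4]
grip_width: 0.204
```

The fingers hadn't closed yet, so I'll go back down and let them shut.

Call:
{"fn": "step_arm", "kwargs": {"commands": [[[0, 0, 0], [0, 0, 0], 0.4], [[0, 0, 0], [0, 0, 0], 0.4], [[0, 0, 0], [0, -0.001, -0.01], 0.4], [[0, 0, 0], [0, 0, -0.0085], 0.4], [[0, 0, 0], [0, 0, 0], -1], [[0, 0, 0], [0, 0, 0], -1], [[0, 0, 0], [0, 0, 0], -1], [[0, 0, 0], [0, 0, 0], -1]]}}

```text
time_s: 4.4
tool_pos: [0.6975, 0.0154, 0.0527]
orientation: [3.141, -0.001, 0.102]
wrist_force: [0.1, -0.5, 0.5]
grip_width: 0.227
```

Call:
{"fn": "step_arm", "kwargs": {"commands": [[[0, 0, 0], [0, 0, 0], -1], [[0, 0, 0], [0, 0, 0], -1], [[0, 0, 0], [0, 0, 0], -1]]}}

```text
time_s: 4.7
tool_pos: [0.6976, 0.0148, 0.0528]
orientation: [3.141, -0.001, 0.102]
wrist_force: [0.3, -3.3, 1.4]
grip_width: 0.16
```

Gripped, at 14 mm opening. Now lift 17.5 mm.

Call:
{"fn": "step_arm", "kwargs": {"commands": [[[0, 0, 0], [0, 0, 0.006], -1], [[0, 0, 0], [0, 0, 0.006], -1], [[0, 0, 0], [0, 0, 0.005], -1], [[0, 0, 0], [0, 0, 0], -1], [[0, 0, 0], [0, 0, 0], -1]]}}

```text
time_s: 5.2
tool_pos: [0.6972, 0.0149, 0.0682]
orientation: [3.141, -0.0, 0.101]
wrist_force: [5.6, -4.1, -9.7]
grip_width: 0.156
```

Call:
{"fn": "step_arm", "kwargs": {"commands": [[[0, 0, 0.0], [0, 0, 0.0015], -1], [[0, 0, 0.13], [0, 0, 0], -1], [[0, 0, 0.13], [0, 0, 0], -1], [[0, 0, 0.13], [0, 0, 0], -1], [[0, 0, 0.13], [0, 0, 0], -1], [[0, 0, 0.13], [0, 0, 0], -1], [[0, 0, 0.13], [0, 0, 0], -1], [[0, 0, 0], [0, 0, 0], -1]]}}

```text
time_s: 6.0
tool_pos: [0.6972, 0.0147, 0.0695]
orientation: [3.141, 0.001, 0.885]
wrist_force: [5.3, -4.2, -10.1]
grip_width: 0.152
```

Call:
{"fn": "step_arm", "kwargs": {"commands": [[[0, 0, 0.13], [0, 0, 0], -1], [[0, 0, 0.13], [0, 0, 0], -1], [[0, 0, 0.13], [0, 0, 0], -1], [[0, 0, 0.12], [0, 0, 0], -1], [[0, 0, 0.03], [0, 0, 0], -1], [[0, 0, 0], [0, 0, 0], -1]]}}

```text
time_s: 6.6
tool_pos: [0.6972, 0.0147, 0.0695]
orientation: [3.141, 0.001, 1.422]
wrist_force: [5.1, -4.7, -9.5]
grip_width: 0.155
```

```bash
python3 -c "
from h import *
p,Q,s=state();print(s['q'].round(2),s['ft_torque'].round(2),s['wrist_force'].round(1))"
```

```text
[-0.15  0.62  1.38 -0.    1.15  0.  ] [-0.84 -1.04 -0.14] [ 5.1 -4.7 -9.5]
```

Call:
{"fn": "step_arm", "kwargs": {"commands": [[[0, 0, 0], [0, 0, -0.002], -1], [[0, 0, 0], [0, 0, 0], 0.3], [[0, 0, 0], [0, 0, 0], 0.3], [[0, 0, 0], [0, 0, 0], 0.3], [[0, 0, 0], [0, 0, 0], 0.3], [[0, 0, 0], [0, 0, 0.02], 0.3], [[0, 0, 0], [0, 0, 0.03], 0.3], [[0, 0, 0], [0, 0, 0.03], 0.3]]}}

```text
time_s: 7.4
tool_pos: [0.6967, 0.0158, 0.1494]
orientation: [-3.14, -0.0, 1.422]
wrist_force: [0.5, -0.5, 0.0]
grip_width: 0.652
```

```bash
python3 shot.py wrist w3; python3 - <<'E'
from h import *
d=np.load('pics/w3.npz');im=d['im'];P=(d['p'],R.from_quat(d['q']))
for b in blobs(im,'red',200):
  w=onplane('wrist',np.argwhere(b[3])[:,::-1],.0945,P)[:,:2];print(b[0],b[1][4],cv2.minAreaRect(w.astype(np.float32)*1000))
E
```

```text
7.4 [0.6967 0.0158 0.1494] [-3.14  -0.     1.422] [-0.15  0.53  1.34  0.    1.28  0.  ] scale 1.5625
[256.1    206.2875] 1120 ((698.5846557617188, 18.39932632446289), (46.75001525878906, 13.157983779907227), 81.10502624511719)
```

View pics/w3.png

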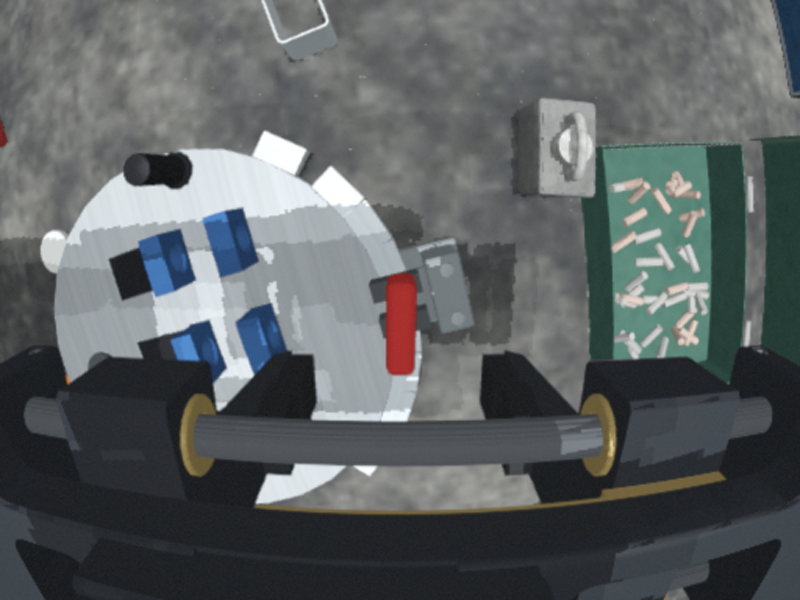

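The knob is parked: bar at 81° and (400,325), standing free. The post is at (160,168), the weight at (560,145) is clear, and next I grip the post.

Call:
{"fn": "step_arm", "kwargs": {"commands": [[[0, 0, 0.07], [-0.03, 0.025, 0], 0.5], [[0, 0, 0.07], [-0.03, 0.025, 0], 0.5], [[0, 0, 0.07], [-0.03, 0.025, 0], 0.5], [[0, 0, 0.04], [-0.028, 0.0236, 0], 0.5], [[0, 0, 0], [0, 0, -0.03], 0.5], [[0, 0, 0], [0, 0, -0.035], 0.5], [[0, 0, 0], [0, 0, -0.034], 0.5], [[0, 0, 0], [0, 0, 0], 0.5]]}}

```text
time_s: 8.25
tool_pos: [0.5751, 0.1143, 0.0453]
orientation: [-3.133, -0.001, 1.672]
wrist_force: [0.0, -0.3, -1.6]
grip_width: 0.747
```

Call:
{"fn": "step_arm", "kwargs": {"commands": [[[0, 0, 0], [0, 0, 0], -1], [[0, 0, 0], [0, 0, 0], -1], [[0, 0, 0], [0, 0, 0], -1], [[0, 0, 0], [0, 0, 0], -1], [[0, 0, 0], [0, 0, 0], -1], [[0, 0, 0], [0, 0, 0], -1]]}}

```text
time_s: 8.85
tool_pos: [0.5791, 0.1139, 0.0503]
orientation: [-3.142, 0.0, 1.672]
wrist_force: [-2.1, -1.2, 0.9]
grip_width: 0.228
```

```bash
python3 - <<'E'
from h import *
p,Q,s=state();print(s['tool_pos'],s['orientation'],s['wrist_force'],s['grip_width'],s['q'])
piv=np.array([.562,.0017]);r=p[:2]-piv;a=np.arctan2(r[1],r[0]);print('r,ang',np.linalg.norm(r),a)
for k in range(1,8):
  f=lambda t:.114*np.array([np.cos(t),np.sin(t)]); t=-.698/7; print(np.round(f(a+t*k)-f(a+t*(k-1)),4), np.round(piv+f(a+t*k),4))
E
```

```text
[0.57914569 0.1139283  0.05026515] [-3.14151548e+00  1.97652175e-04  1.67188981e+00] [-2.07220989 -1.23442882  0.85856408] 0.22776678031698167 [-6.57935737e-03  4.46003613e-01  1.68802331e+00 -2.42206684e-04
  1.00762123e+00 -1.07543518e-01]
r,ang 0.11353045947613889 1.4191934529572752
[ 0.0111 -0.0023] [0.5903 0.1121]
[ 0.0109 -0.0034] [0.6012 0.1087]
[ 0.0105 -0.0044] [0.6117 0.1043]
[ 0.01   -0.0055] [0.6216 0.0989]
[ 0.0094 -0.0064] [0.631  0.0924]
[ 0.0087 -0.0073] [0.6397 0.0851]
[ 0.0079 -0.0081] [0.6476 0.077 ]
```

Call:
{"fn": "step_arm", "kwargs": {"commands": [[[0, 0, 0], [0, 0, 0], -1], [[0, 0, 0], [0, 0, 0], -1], [[0, 0, -0.1], [0.0111, -0.0023, 0], -1], [[0, 0, -0.1], [0.0109, -0.0034, 0], -1], [[0, 0, -0.1], [0.0105, -0.0044, 0], -1], [[0, 0, 0], [0, 0, 0], -1]]}}

```text
time_s: 9.45
tool_pos: [0.6133, 0.1039, 0.0501]
orientation: [3.14, -0.001, 1.37]
wrist_force: [0.7, 2.2, 1.6]
grip_width: 0.192
```

Call:
{"fn": "step_arm", "kwargs": {"commands": [[[0, 0, -0.1], [0.01, -0.0055, 0], -1], [[0, 0, -0.1], [0.0094, -0.0064, 0], -1], [[0, 0, -0.1], [0.0087, -0.0073, 0], -1], [[0, 0, -0.098], [0.0079, -0.0081, 0], -1], [[0, 0, 0], [0, 0, 0], -1], [[0, 0, 0], [0, 0, 0], -1]]}}

```text
time_s: 10.05
tool_pos: [0.6489, 0.0774, 0.0502]
orientation: [3.14, -0.003, 0.976]
wrist_force: [4.7, 3.6, -0.8]
grip_width: 0.192
```

```bash
python3 shot.py top t1 190 120 350 240; python3 - <<'E'
from h import *
d=np.load('pics/t1.npz');im=d['im']
for b in blobs(im,'blue',12):
  P=onplane('top',b[0],.061)[0]
  if .4<P[0]<.7 and abs(P[1])<.13: print(b[1][4],P)
E
```

```text
10.05 [0.6489 0.0774 0.0502] [ 3.14e+00 -3.00e-03  9.76e-01] [-0.06  0.56  1.52  0.    1.06  0.53] scale 5.0
36 [0.63273188 0.0138253  0.061     ]
62 [ 0.60106578 -0.0284149   0.061     ]
62 [ 0.56581815 -0.00210658  0.061     ]
62 [ 0.56580187 -0.07604523  0.061     ]
59 [ 0.53020737 -0.0500743   0.061     ]
```

View pics/t1.png

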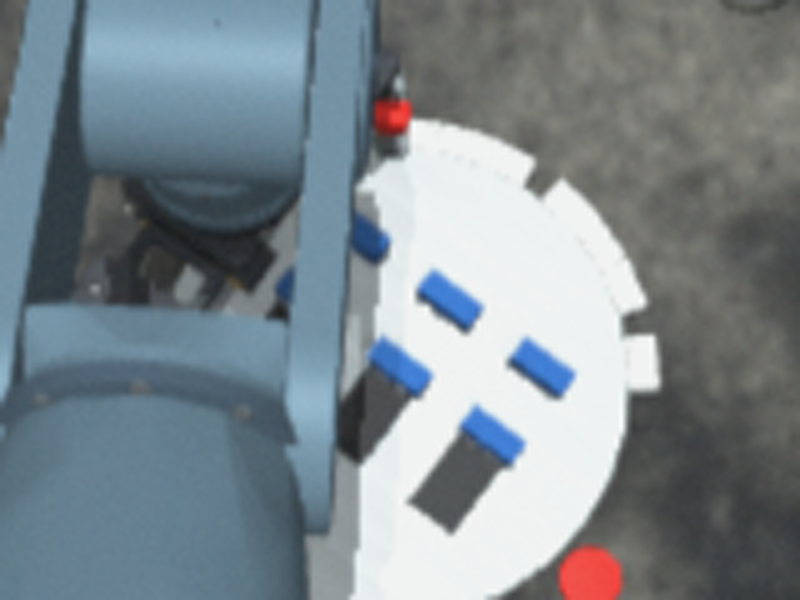

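```bash
python3 - <<'E'
from h import *
piv=np.array([.562,.0017,.03])
for uv in [(541,183),(632,325)]:
  P=onplane('top',np.array(uv)/5+[190,120],.03)[0]-piv;print(np.linalg.norm(P[:2]),np.arctan2(P[1],P[0]))
d=np.load('pics/w1.npz');P0=(d['p'],R.from_quat(d['q']))
for uv in [(243,130),(474,124)]:
  P=onplane('wrist',np.array(uv)/1.5625,.03,P0)[0]-piv;print('init',np.linalg.norm(P[:2]),np.arctan2(P[1],P[0]))
E
python3 shot.py side s1 200 170 320 260
```

```text
0.13395452874618022 -0.6594584803876656
0.1331398390578529 -1.3512769008715015
init 0.13793627451868115 0.7572042107000726
init 0.1417964953351329 -0.5733150543301938
10.1 [0.6488 0.0775 0.0502] [ 3.14e+00 -3.00e-03  9.77e-01] [-0.06  0.56  1.52  0.    1.06  0.53] scale 6.666666666666667
```

View pics/s1.png

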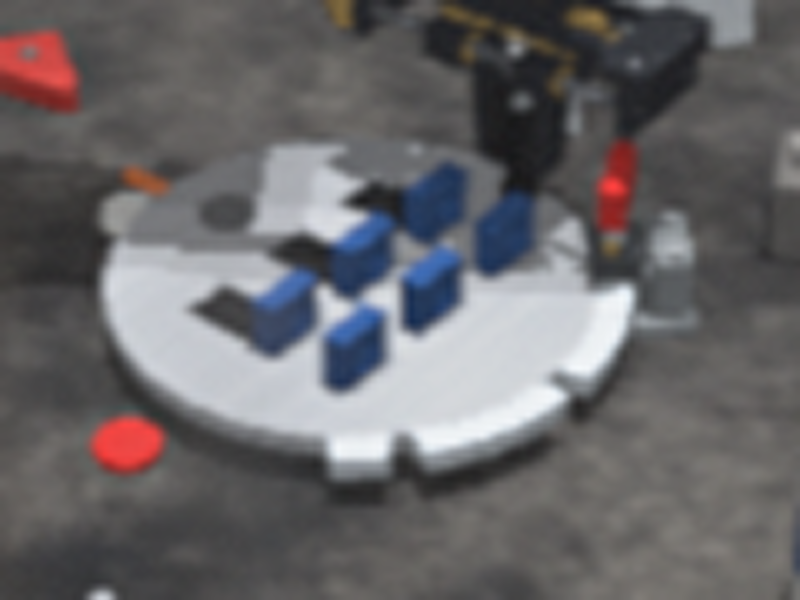

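The side crop shows the pointer tip at about (124,175), beyond the white disc at (120,213): the plate has overshot. I'll quantify that.

```bash
python3 - <<'E'
from h import *
piv=np.array([.562,.0017,.03])
for uv in [(124,174),(124,180)]:
  P=onplane('side',np.array(uv)/6.6667+[200,170],.025)[0];D=P-piv;print('tip',P,np.linalg.norm(D[:2]),np.arctan2(D[1],D[0]))
im=np.load('pics/s1.npz')['im']
b=[b for b in blobs(im,'orange',3)+blobs(im,'brass',3) if 210<b[0][0]<230 and 190<b[0][1]<202]
for x in b: P=onplane('side',x[0],.025)[0];D=P-piv;print('ptr centroid',x[1][4],P,np.linalg.norm(D[:2]),np.arctan2(D[1],D[0]))
print('want',np.pi+.103-.698)
P=onplane('side',np.array((125,213))/6.6667+[200,170],.008)[0];print('white',P,'weld',onplane('side',np.array((127,443))/6.6667+[200,170],.008)[0])
for b in blobs(im,'blue',8):
  P=onplane('side',b[0],.05)[0]
  if .45<P[0]<.7 and abs(P[1])<.13: print(P)
E
```

```text
tip [0.44009356 0.09189229 0.025     ] 0.15164375984426162 2.504620287897107
tip [0.44072869 0.0863368  0.025     ] 0.14788549199882361 2.5322688977157815
want 2.5465926535897934
white [0.44114745 0.07964482 0.008     ] weld [ 0.46374141 -0.10989998  0.008     ]
[0.60655368 0.03868856 0.05      ]
[0.64302831 0.01512648 0.05      ]
[ 0.57211138 -0.00478064  0.05      ]
[ 0.60706321 -0.03303032  0.05      ]
[ 0.53770328 -0.03744894  0.05      ]
[ 0.57221265 -0.08128649  0.05      ]
```

Call:
{"fn": "step_arm", "kwargs": {"commands": [[[0, 0, 0.042], [-0.0033, 0.0037, 0], -1], [[0, 0, 0], [0, 0, 0], -1], [[0, 0, 0], [0, 0, 0], -1]]}}

```text
time_s: 10.45
tool_pos: [0.6449, 0.0816, 0.0502]
orientation: [3.141, -0.002, 1.018]
wrist_force: [2.8, 5.5, 0.0]
grip_width: 0.191
```

```bash
cat > lug.py <<'E'
from h import *
def lugs(im):
    L=[]
    for b in blobs(im,'blue',12):
        P=onplane('top',b[0],.061)[0]
        if .42<P[0]<.7 and abs(P[1])<.13: L.append((b[1][4],P))
    return L
def yaw(L):
    L=[p for n,p in L if n>=52];o=[]
    for i in range(len(L)):
        for j in range(len(L)):
            d=L[j]-L[i];r=np.linalg.norm(d);a=np.arctan2(d[1],d[0])
            if .054<r<.066 or .112<r<.125: o.append(((a-np.pi/2+np.pi/2)%np.pi-np.pi/2, r))
            if .040<r<.048: o.append(((a+np.pi/2)%np.pi-np.pi/2,r))
    a=np.array(o); return np.average(a[:,0],weights=a[:,1]),len(a)//2,a[:,0].std()
if __name__=='__main__':
    L=lugs(ctrl.snapshot('top'));print([(n,p[:2].round(4)) for n,p in L]);print('yaw',yaw(L),yaw(lugs(np.load('pics/top0.npy'))),yaw(lugs(np.load('pics/t1.npz')['im'])))
    p,Q,s=state();print(p,s['orientation'][2],s['wrist_force'],s['time_s'])
E
python3 lug.py
```

```text
[(np.int32(39), array([0.6329, 0.0181])), (np.int32(64), array([ 0.6023, -0.0263])), (np.int32(64), array([ 0.5696, -0.076 ])), (np.int32(66), array([ 0.5657, -0.0022])), (np.int32(63), array([ 0.5332, -0.0514]))]
yaw (np.float64(-0.5855381908773774), 4, np.float64(0.005174036924726341)) (np.float64(0.10204874819958434), 9, np.float64(0.004940225850798504)) (np.float64(-0.637024557840866), 4, np.float64(0.004015609464244741))
[0.64488306 0.08155837 0.05017335] 1.0176268540658635 [3.26987583 4.87781237 0.00926385] 10.5
```

Call:
{"fn": "step_arm", "kwargs": {"commands": [[[0, 0, 0], [0, 0, 0], 0.45], [[0, 0, 0], [0, 0, 0], 0.45], [[0, 0, 0], [0, 0, 0], 0.45], [[0, 0, 0], [0, 0, 0.03], 0.45], [[0, 0, 0], [0, 0, 0.04], 0.45], [[0, 0, 0.13], [0.0174, -0.022, 0.03], 0.45], [[0, 0, 0.13], [0.0174, -0.022, 0], 0.45], [[0, 0, 0.135], [0.0174, -0.022, 0], 0.45]]}}

```text
time_s: 11.3
tool_pos: [0.6978, 0.0135, 0.1518]
orientation: [3.139, 0.0, 1.417]
wrist_force: [0.6, 0.5, -0.8]
grip_width: 0.728
```

Call:
{"fn": "step_arm", "kwargs": {"commands": [[[0, 0, 0], [0, 0, 0], 0.5], [[0, 0, 0], [0, 0, 0], 0.5]]}}

```text
time_s: 11.5
tool_pos: [0.6961, 0.0139, 0.1491]
orientation: [-3.14, -0.0, 1.408]
wrist_force: [0.5, 0.2, -1.1]
grip_width: 0.747
```

```bash
python3 shot.py wrist w4; python3 - <<'E'
from h import *
d=np.load('pics/w4.npz');im=d['im'];P=(d['p'],R.from_quat(d['q']))
for b in blobs(im,'red',200):
  w=onplane('wrist',np.argwhere(b[3])[:,::-1],.0945,P)[:,:2];print(b[0],b[1][4],cv2.minAreaRect(w.astype(np.float32)*1000))
E
python3 lug.py
```

```text
11.5 [0.6961 0.0139 0.1491] [-3.14  -0.     1.408] [-0.15  0.52  1.34  0.    1.28  0.01] scale 1.5625
[256.77738516 204.10070671] 1132 ((698.454345703125, 18.03069496154785), (46.499515533447266, 13.128364562988281), 81.22859954833984)
[(np.int32(65), array([ 0.5695, -0.076 ])), (np.int32(60), array([ 0.5322, -0.052 ]))]
yaw (np.float64(-0.5712615424894364), 1, np.float64(1.1102230246251565e-16)) (np.float64(0.10204874819958434), 9, np.float64(0.004940225850798504)) (np.float64(-0.637024557840866), 4, np.float64(0.004015609464244741))
[0.69566248 0.01510457 0.14916522] 1.4095719993285696 [-0.51105671  0.81120543 -0.23301171] 11.6
```

```bash
python3 - <<'E'
from h import *
for n in('w1','w3','w4'):
  d=np.load(f'pics/{n}.npz');im=d['im'];P=(d['p'],R.from_quat(d['q']))
  L=[]
  for b in blobs(im,'blue',100):
    w=onplane('wrist',b[0],.055,P)[0]
    if .42<w[0]<.7 and abs(w[1])<.13:L.append((b[1][4],w))
  print(n)
  for i in range(len(L)):
    for j in range(i):
      e=L[i][1]-L[j][1];print(L[i][0],L[j][0],L[i][1][:2].round(4),L[j][1][:2].round(4),np.linalg.norm(e).round(4),((np.arctan2(e[1],e[0])+.0)%(np.pi/2)).round(3))
E
```

```text
w1
369 376 [ 0.6214 -0.0537] [0.6152 0.0055] 0.0596 0.103
386 376 [0.6095 0.0634] [0.6152 0.0055] 0.0581 0.098
386 369 [0.6095 0.0634] [ 0.6214 -0.0537] 0.1177 0.101
486 376 [0.5665 0.0586] [0.6152 0.0055] 0.0721 0.743
486 369 [0.5665 0.0586] [ 0.6214 -0.0537] 0.125 0.454
486 386 [0.5665 0.0586] [0.6095 0.0634] 0.0433 0.11
496 376 [0.5722 0.001 ] [0.6152 0.0055] 0.0432 0.105
496 369 [0.5722 0.001 ] [ 0.6214 -0.0537] 0.0736 0.731
496 386 [0.5722 0.001 ] [0.6095 0.0634] 0.0726 1.032
496 486 [0.5722 0.001 ] [0.5665 0.0586] 0.0579 0.1
479 376 [ 0.5781 -0.0578] [0.6152 0.0055] 0.0734 1.04
479 369 [ 0.5781 -0.0578] [ 0.6214 -0.0537] 0.0435 0.093
479 386 [ 0.5781 -0.0578] [0.6095 0.0634] 0.1252 1.317
479 486 [ 0.5781 -0.0578] [0.5665 0.0586] 0.117 0.099
479 496 [ 0.5781 -0.0578] [0.5722 0.001 ] 0.0591 0.099
w3
983 944 [0.5697 0.0619] [0.6124 0.0661] 0.043 0.098
801 944 [0.618  0.0109] [0.6124 0.0661] 0.0555 0.101
801 983 [0.618  0.0109] [0.5697 0.0619] 0.0703 0.758
664 944 [0.5775 0.0092] [0.6124 0.0661] 0.0668 1.02
664 983 [0.5775 0.0092] [0.5697 0.0619] 0.0533 0.147
664 801 [0.5775 0.0092] [0.618  0.0109] 0.0406 0.04
w4
752 916 [0.6422 0.0244] [0.607  0.0485] 0.0426 0.97
658 916 [0.5778 0.0027] [0.607  0.0485] 0.0543 1.002
658 752 [0.5778 0.0027] [0.6422 0.0244] 0.0679 0.324
```

Call:
{"fn": "step_arm", "kwargs": {"commands": [[[0, 0, 0], [0.001, 0.001, -0.03], 0], [[0, 0, 0], [0, 0, -0.03], 0], [[0, 0, 0], [0, 0, -0.0215], 0], [[0, 0, 0], [0, 0, 0], -1], [[0, 0, 0], [0, 0, 0], -1], [[0, 0, 0], [0, 0, 0], -1], [[0, 0, 0], [0, 0, 0], -1], [[0, 0, 0], [0, 0, 0], -1]]}}

```text
time_s: 12.4
tool_pos: [0.6982, 0.0154, 0.0704]
orientation: [3.14, -0.0, 1.411]
wrist_force: [-3.3, 1.6, 6.3]
grip_width: 0.162
```

Call:
{"fn": "step_arm", "kwargs": {"commands": [[[0, 0, 0], [0, 0, 0], -1], [[0, 0, 0], [0, 0, 0], -1]]}}

```text
time_s: 12.6
tool_pos: [0.6982, 0.0153, 0.0704]
orientation: [3.14, -0.0, 1.411]
wrist_force: [-3.7, -0.8, 6.8]
grip_width: 0.154
```

Call:
{"fn": "step_arm", "kwargs": {"commands": [[[0, 0, 0], [0, 0, 0.004], -1], [[0, 0, -0.13], [0, 0, 0], -1], [[0, 0, -0.13], [0, 0, 0], -1], [[0, 0, -0.13], [0, 0, 0], -1], [[0, 0, -0.13], [0, 0, 0], -1], [[0, 0, -0.13], [0, 0, 0], -1], [[0, 0, -0.13], [0, 0, 0], -1], [[0, 0, 0], [0, 0, 0], -1]]}}

```text
time_s: 13.4
tool_pos: [0.6983, 0.015, 0.0716]
orientation: [3.14, -0.001, 0.627]
wrist_force: [5.7, -1.3, -9.4]
grip_width: 0.157
```

Call:
{"fn": "step_arm", "kwargs": {"commands": [[[0, 0, -0.13], [0, 0, 0], -1], [[0, 0, -0.13], [0, 0, 0], -1], [[0, 0, -0.13], [0, 0, 0], -1], [[0, 0, -0.13], [0, 0, 0], -1], [[0, 0, -0.02], [0, 0, 0], -1], [[0, 0, 0], [0, 0, 0], -1]]}}

```text
time_s: 14.0
tool_pos: [0.6984, 0.0145, 0.0716]
orientation: [3.14, -0.002, 0.09]
wrist_force: [7.2, -2.0, -9.8]
grip_width: 0.157
```

Call:
{"fn": "step_arm", "kwargs": {"commands": [[[0, 0, 0], [0, 0, -0.004], -1], [[0, 0, 0], [0, 0, -0.004], -1], [[0, 0, 0], [0, 0, -0.004], -1], [[0, 0, 0], [0, 0, -0.003], -1], [[0, 0, 0], [0, 0, 0], -1]]}}

```text
time_s: 14.5
tool_pos: [0.6985, 0.0146, 0.0568]
orientation: [3.14, -0.002, 0.091]
wrist_force: [4.7, -3.6, -6.2]
grip_width: 0.156
```

Call:
{"fn": "step_arm", "kwargs": {"commands": [[[0, 0, 0], [0, 0, 0], 0], [[0, 0, 0], [0, 0, 0], 0], [[0, 0, 0], [0, 0, 0], 0], [[0, 0, 0], [0, 0, 0.03], 0], [[0, 0, 0], [0, 0, 0.04], 0], [[0, 0, 0], [-0.03, 0, 0.03], 0], [[0, 0, 0], [-0.03, 0, 0.02], 0], [[0, 0, 0], [0, 0, 0], 0]]}}

```text
time_s: 15.3
tool_pos: [0.6369, 0.0157, 0.1815]
orientation: [3.141, -0.004, 0.091]
wrist_force: [1.2, -0.0, 0.0]
grip_width: 0.501
```

```bash
python3 shot.py wrist w5; python3 shot.py side s2 200 140 330 237; python3 - <<'E'
from h import *
d=np.load('pics/w5.npz');im=d['im'];P=(d['p'],R.from_quat(d['q']))
for b in blobs(im,'red',200):
  for z in(.08,.0915,.0945):
    w=onplane('wrist',np.argwhere(b[3])[:,::-1],z,P)[:,:2];print(z,b[0],b[1][4],cv2.minAreaRect(w.astype(np.float32)*1000))
for n in ('w5',):
  L=[]
  for b in blobs(im,'blue',100):
    w=onplane('wrist',b[0],.055,P)[0]
    if .42<w[0]<.7 and abs(w[1])<.13:L.append((b[1][4],w))
  for i in range(len(L)):
    for j in range(i):
      e=L[i][1]-L[j][1];print(L[i][0],L[j][0],L[i][1][:2].round(4),L[j][1][:2].round(4),np.linalg.norm(e).round(4),((np.arctan2(e[1],e[0])+.0)%(np.pi/2)-np.pi/2).round(3))
E
```

```text
15.3 [0.6369 0.0157 0.1815] [ 3.141 -0.004  0.091] [-0.16  0.37  1.5   0.    1.28  1.32] scale 1.5625
15.35 [0.6377 0.0155 0.1799] [ 3.141 -0.004  0.091] [-0.16  0.37  1.5   0.    1.27  1.32] scale 6.153846153846154
0.08 [262.35532995 123.4251269 ] 788 ((698.3131103515625, 14.543432235717773), (42.57074737548828, 12.428056716918945), 5.2534332275390625)
0.0915 [262.35532995 123.4251269 ] 788 ((698.4420166015625, 14.876710891723633), (40.59123992919922, 11.850142478942871), 5.253471851348877)
0.0945 [262.35532995 123.4251269 ] 788 ((698.4756469726562, 14.963665008544922), (40.074764251708984, 11.699379920959473), 5.253535747528076)
753 651 [0.606  0.0463] [0.6416 0.0224] 0.043 -0.592
519 651 [ 0.6123 -0.0232] [0.6416 0.0224] 0.0542 -0.572
519 753 [ 0.6123 -0.0232] [0.606  0.0463] 0.0698 -1.48
714 651 [ 0.5742 -0.0016] [0.6416 0.0224] 0.0716 -1.229
714 753 [ 0.5742 -0.0016] [0.606  0.0463] 0.0575 -0.585
714 519 [ 0.5742 -0.0016] [ 0.6123 -0.0232] 0.0438 -0.515
```

View pics/s2.png

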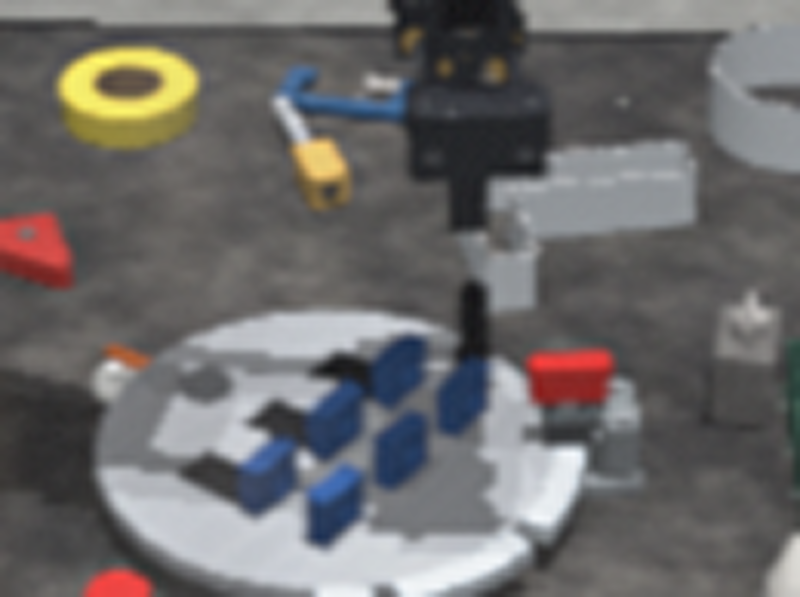

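The crop shows the knob low at (570,375), with the pointer end (120,355) just above the white disc (112,380). I'll check numerically that the knob is as low as it was at the start, when it was home.

```bash
python3 - <<'E'
from h import *
for im in (np.load('pics/side0.npy'),np.load('pics/s2.npz')['im'],np.load('pics/s1.npz')['im']):
  for b in blobs(im,'red',10):
    if 280<b[0][0]<312 and 190<b[0][1]<215: print('knob',b[0].round(2),b[1])
im=np.load('pics/s2.npz')['im'];piv=np.array([.562,.0017,.03])
for uv in[(106,349),(106,355)]:
  P=onplane('side',np.array(uv)/6.1538+[200,140],.025)[0];D=P-piv;print(P,np.linalg.norm(D[:2]),np.arctan2(D[1],D[0]))
print(project('side',[[.695,.015,.07],[.695,.015,.0815]]))
L=[]
for b in blobs(im,'blue',8):
  P=onplane('side',b[0],.05)[0]
  if .45<P[0]<.7 and abs(P[1])<.13: L.append(P);print(b[1][4],P)
E
python3 lug.py
```

```text
knob [292.31 200.54] [287 197  12   9  91]
knob [292.15 200.57] [286 197  13   9  92]
knob [292.06 197.57] [290 191   5  13  49]
[0.43561017 0.08791335 0.025     ] 0.15299389001519312 2.542965994949914
[0.43631037 0.08191979 0.025     ] 0.14910767055186988 2.5735310728417238
[[290.60562923 200.0460571 ]
 [290.73557851 197.26649143]]
116 [0.5875927  0.01585847 0.05      ]
53 [0.64161889 0.01787968 0.05      ]
55 [ 0.60911992 -0.03230716  0.05      ]
18 [ 0.53960962 -0.04073537  0.05      ]
61 [ 0.57565844 -0.07977368  0.05      ]
[(np.int32(53), array([0.6336, 0.0212])), (np.int32(49), array([ 0.6045, -0.0228])), (np.int32(60), array([0.5989, 0.0473])), (np.int32(56), array([ 0.5676, -0.0014])), (np.int32(53), array([ 0.5685, -0.0783]))]
yaw (np.float64(-0.5898611098983298), 3, np.float64(0.032130494003846)) (np.float64(0.10204874819958434), 9, np.float64(0.004940225850798504)) (np.float64(-0.637024557840866), 4, np.float64(0.004015609464244741))
[0.63787668 0.01534771 0.17739932] 0.09069443344336636 [-0.54833164 -0.06264918  0.32404663] 15.45
```

The knob is home and the pointer is on the white mark, so step 2 is done. Next is pin A, the left one.

Call:
{"fn": "step_arm", "kwargs": {"commands": [[[0, 0, 0.14], [-0.0075, 0.0225, 0], 0], [[0, 0, 0.14], [-0.0075, 0.0225, 0], 0], [[0, 0, 0.14], [-0.0075, 0.0225, 0], 0], [[0, 0, 0.14], [-0.0075, 0.0225, 0], 0], [[0, 0, 0.14], [-0.0075, 0.0225, 0], 0], [[0, 0, 0.14], [-0.0075, 0.0225, 0], 0], [[0, 0, 0.14], [-0.0075, 0.0225, 0], 0.2], [[0, 0, 0.14], [-0.0075, 0.0225, 0], 0.2]]}}

```text
time_s: 16.25
tool_pos: [0.5774, 0.1963, 0.1756]
orientation: [-3.14, 0.001, 1.216]
wrist_force: [0.1, -0.2, 0.4]
grip_width: 0.601
```

Call:
{"fn": "step_arm", "kwargs": {"commands": [[[0, 0, 0.14], [-0.0075, 0.0225, 0], 0.2], [[0, 0, 0.14], [-0.0075, 0.0225, 0], 0.2], [[0, 0, 0.14], [-0.0075, 0.0225, 0], 0.2], [[0, 0, 0.14], [-0.0075, 0.0225, 0], 0.2], [[0, 0, 0.13], [-0.0075, 0.0225, 0], 0.2], [[0, 0, 0], [0, 0, 0], 0.2], [[0, 0, 0], [0, 0, 0], 0.2]]}}

```text
time_s: 16.95
tool_pos: [0.5401, 0.308, 0.176]
orientation: [-3.14, 0.0, 1.9]
wrist_force: [-0.3, -0.2, -0.1]
grip_width: 0.601
```

```bash
cat > pin.py <<'E'
from h import *
def pinfit(im,P,near=None,z=.026,thr=300):
    B=[b for b in blobs(im,'brass',thr)]
    o=[]
    for b in B:
        w=onplane('wrist',np.argwhere(b[3])[:,::-1],z,P)[:,:2];c,(a,e),t=cv2.minAreaRect(w.astype(np.float32)*1000)
        if a<e: t+=90
        o.append((b[0].round(0),b[1][4],np.round(c,1),round(max(a,e),1),round(min(a,e),1),round(np.radians(t),3)))
    return o
if __name__=='__main__':
    import sys
    d=np.load(f'pics/{sys.argv[1]}.npz');print(*pinfit(d['im'],(d['p'],R.from_quat(d['q']))),sep='\n')
E
python3 shot.py wrist w6; python3 pin.py w6
```

```text
16.95 [0.5401 0.308  0.176 ] [-3.14  0.    1.9 ] [ 0.33  0.34  1.54 -0.    1.26 -0.  ] scale 1.5625
(array([167.,  61.]), np.int32(3825), array([412.9, 400.1]), 91.6, 90.0, np.float64(0.336))
(array([ 54., 191.]), np.int32(1278), array([310.9, 210.3]), 154.5, 19.7, np.float64(1.566))
(array([258., 183.]), np.int32(1010), array([544.4, 308.4]), 43.9, 25.2, np.float64(1.901))
```

View pics/w6.png

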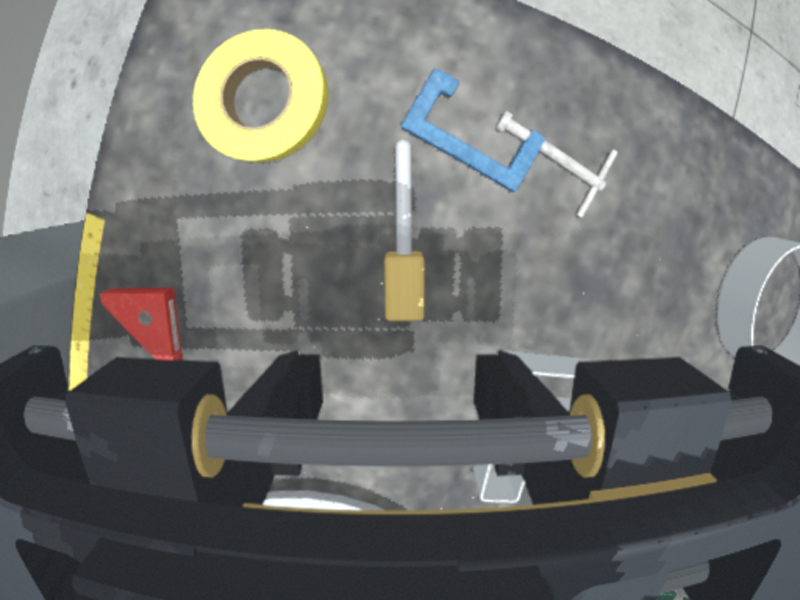

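The pin lies clear: head at (405,286), nose at (402,145) free of the blue clamp. I'll descend and grip it.

Call:
{"fn": "step_arm", "kwargs": {"commands": [[[0, 0, 0], [0.0037, 0.0003, -0.045], 0.2], [[0, 0, 0], [0, 0, -0.045], 0.2], [[0, 0, 0], [0, 0, -0.045], 0.2], [[0, 0, 0], [0, 0, -0.036], 0.2], [[0, 0, 0], [0, 0, 0], 0.2], [[0, 0, 0], [0, 0, 0], 0.2], [[0, 0, 0], [0, 0, 0], -1], [[0, 0, 0], [0, 0, 0], -1]], "newtons": 45}}

```text
time_s: 17.8
tool_pos: [0.5442, 0.3077, 0.0068]
orientation: [3.141, 0.0, 1.9]
wrist_force: [0.7, 0.7, 0.5]
grip_width: 0.442
```

Call:
{"fn": "step_arm", "kwargs": {"commands": [[[0, 0, 0], [0, 0, 0], -1], [[0, 0, 0], [0, 0, 0], -1], [[0, 0, 0], [0, 0, 0], -1], [[0, 0, 0], [0, 0, 0], -1]]}}

```text
time_s: 18.2
tool_pos: [0.544, 0.3081, 0.0068]
orientation: [3.141, 0.0, 1.901]
wrist_force: [0.4, -2.3, 3.2]
grip_width: 0.289
```

Call:
{"fn": "step_arm", "kwargs": {"commands": [[[0, 0, 0], [0, 0, 0.02], -1], [[0, 0, 0], [0, 0, 0.04], -1], [[0, 0, 0], [0, 0, 0.04], -1], [[0, 0, -0.139], [-0.006, -0.0163, 0.01], -1], [[0, 0, -0.139], [-0.006, -0.0163, 0], -1], [[0, 0, -0.139], [-0.006, -0.0163, 0], -1], [[0, 0, -0.139], [-0.006, -0.0163, 0], -1], [[0, 0, -0.139], [-0.006, -0.0163, 0], -1]]}}

```text
time_s: 19.0
tool_pos: [0.5129, 0.226, 0.1159]
orientation: [-3.141, 0.0, 1.2]
wrist_force: [0.3, -0.8, -1.2]
grip_width: 0.29
```

Call:
{"fn": "step_arm", "kwargs": {"commands": [[[0, 0, -0.139], [-0.006, -0.0163, 0], -1], [[0, 0, -0.139], [-0.006, -0.0163, 0], -1], [[0, 0, -0.139], [-0.006, -0.0163, 0], -1], [[0, 0, -0.139], [-0.006, -0.0163, 0], -1], [[0, 0, -0.139], [-0.006, -0.0163, 0], -1], [[0, 0, -0.139], [-0.006, -0.0163, 0], -1], [[0, 0, -0.139], [-0.006, -0.0163, 0], -1], [[0, 0, -0.139], [-0.006, -0.0163, 0], -1]]}}

```text
time_s: 19.8
tool_pos: [0.465, 0.0958, 0.116]
orientation: [-3.141, 0.001, 0.088]
wrist_force: [-0.2, 0.2, -1.6]
grip_width: 0.286
```

Call:
{"fn": "step_arm", "kwargs": {"commands": [[[0, 0, -0.139], [-0.006, -0.0163, 0], -1], [[0, 0, -0.139], [-0.006, -0.0163, 0], -1], [[0, 0, -0.139], [-0.006, -0.0163, 0], -1], [[0, 0, -0.139], [-0.006, -0.0163, 0], -1], [[0, 0, -0.133], [-0.007, -0.0163, 0], -1], [[0, 0, 0], [0, 0, 0], -1], [[0, 0, 0], [0, 0, 0], -1]]}}

```text
time_s: 20.5
tool_pos: [0.4347, 0.0148, 0.1162]
orientation: [-3.141, 0.0, -0.594]
wrist_force: [-0.5, 0.2, -2.7]
grip_width: 0.291
```

```bash
python3 shot.py wrist w7; python3 pin.py w7
```

```text
20.5 [0.4347 0.0148 0.1162] [-3.141  0.    -0.594] [-0.24  0.02  2.05  0.    1.07  1.92] scale 1.5625
(array([503.,  20.]), np.int32(389), array([ 446.6, -312.6]), 39.8, 24.7, np.float64(1.388))
(array([466., 189.]), np.int32(3430), array([ 329.6, -161.7]), 154.1, 54.0, np.float64(1.572))
```

View pics/w7.png

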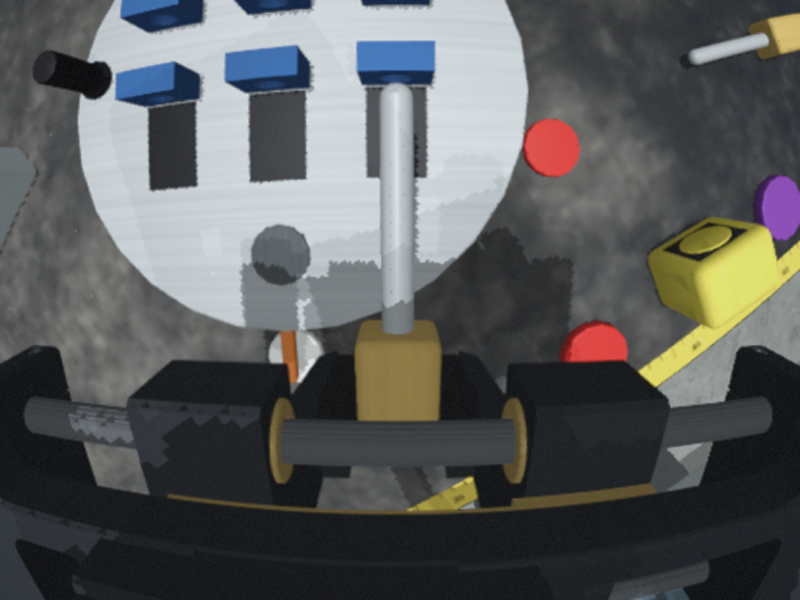

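The picture shows the held pin straight, with its nose at (397,90) just short of the right-hand lug (lane 0), whose front top edge runs (358,70)–(434,70). The pointer (289,355) covers the white disc. I'll compute the lateral error.

```bash
python3 - <<'E'
from h import *
d=np.load('pics/w7.npz');im=d['im'];p,Q=d['p'],R.from_quat(d['q']);P=(p,Q)
u=np.array([np.cos(-.595),np.sin(-.595),0]);v=np.array([-u[1],u[0],0])
loc=lambda X:np.round(np.c_[(X-p)@u,(X-p)@v,X[:,2]]*1000,1)
print('pin axis pts',loc(onplane('wrist',np.array([(397,100),(397,320)])/1.5625,.122,P)))
h=cv2.cvtColor(im,cv2.COLOR_RGB2HSV)
for b in blobs(im,'blue',100):
  m=b[3]&(h[:,:,2]>0)
  # brighter top face
  val=h[:,:,2][b[3]];t=np.percentile(val,50);ys,xs=np.where(b[3])
  print('blob',(b[0]*1.5625).round(),b[1][4],'val pct',np.percentile(val,[10,50,90]))
  w=loc(onplane('wrist',np.c_[xs,ys],.061,P));print('   x',np.percentile(w[:,0],[2,50,98]),'y(L,R)',w[:,1].min(),w[:,1].max(),'mid',(w[:,1].min()+w[:,1].max())/2)
print('lug0 front top edge',loc(onplane('wrist',np.array([(358,70),(434,70)])/1.5625,.061,P)))
print('lug1 front top edge',loc(onplane('wrist',np.array([(229,79),(309,75)])/1.5625,.061,P)))
E
```

```text
pin axis pts [[ 90.7   0.4 122. ]
 [ 23.1   0.3 122. ]]
blob [161.  12.] 828 val pct [ 67.  72. 172.]
   x [147.7   156.1   166.146] y(L,R) 91.6 137.5 mid 114.55
blob [271.   4.] 284 val pct [ 68.  71. 106.]
   x [147.766 150.45  154.334] y(L,R) 39.9 73.2 mid 56.55
blob [395.  61.] 1243 val pct [ 72. 187. 189.]
   x [110.4 119.7 128.6] y(L,R) -14.8 17.5 mid 1.3499999999999996
blob [267.  69.] 1258 val pct [ 68. 172. 177.]
   x [109.9   118.9   128.186] y(L,R) 39.1 77.6 mid 58.349999999999994
blob [157.  84.] 1108 val pct [ 67. 166. 176.]
   x [109.7 118.5 127.7] y(L,R) 91.4 137.4 mid 114.4
lug0 front top edge [[115.7  17.3  61. ]
 [115.7 -15.3  61. ]]
lug1 front top edge [[115.8  75.5  61. ]
 [114.4  38.6  61. ]]
```

Call:
{"fn": "step_arm", "kwargs": {"commands": [[[0, 0, 0], [0.0004, 0.0007, -0.03], -1], [[0, 0, 0], [0, 0, -0.03], -1], [[0, 0, 0], [0, 0, -0.018], -1], [[0, 0, 0], [0, 0, 0], -1], [[0, 0, 0], [0, 0, 0], -1], [[0, 0, 0], [0.0083, -0.0056, 0], -1], [[0, 0, 0], [0.0083, -0.0056, 0], -1], [[0, 0, 0], [0, 0, 0], -1]]}}

```text
time_s: 21.35
tool_pos: [0.4539, 0.0032, 0.0391]
orientation: [-3.141, -0.002, -0.596]
wrist_force: [-0.7, 0.8, -1.8]
grip_width: 0.291
```

Call:
{"fn": "step_arm", "kwargs": {"commands": [[[0, 0, 0], [0.0083, -0.0056, 0], -1], [[0, 0, 0], [0.0083, -0.0056, 0], -1], [[0, 0, 0], [0, 0, 0], -1]]}}

```text
time_s: 21.65
tool_pos: [0.47, -0.0081, 0.0387]
orientation: [-3.141, -0.002, -0.596]
wrist_force: [0.5, 0.1, -3.7]
grip_width: 0.293
```

Call:
{"fn": "step_arm", "kwargs": {"commands": [[[0, 0, 0], [0.0083, -0.0056, 0], -1], [[0, 0, 0], [0.0083, -0.0056, 0], -1], [[0, 0, 0], [0.0083, -0.0056, 0], -1], [[0, 0, 0], [0, 0, 0], -1]]}}

```text
time_s: 22.05
tool_pos: [0.4948, -0.0248, 0.0386]
orientation: [-3.141, -0.001, -0.596]
wrist_force: [0.4, -0.2, -3.1]
grip_width: 0.29
```

Call:
{"fn": "step_arm", "kwargs": {"commands": [[[0, 0, 0], [0.0083, -0.0056, 0], -1], [[0, 0, 0], [0.0041, -0.0028, 0], -1], [[0, 0, 0], [0, 0, 0], -1]]}}

```text
time_s: 22.35
tool_pos: [0.5065, -0.0327, 0.0385]
orientation: [-3.141, -0.001, -0.596]
wrist_force: [0.1, 0.1, -2.6]
grip_width: 0.291
```

Call:
{"fn": "step_arm", "kwargs": {"commands": [[[0, 0, 0], [0.0025, -0.0017, 0], -1], [[0, 0, 0], [0.0017, -0.0011, 0], -1], [[0, 0, 0], [0, 0, 0], -1]]}}

```text
time_s: 22.65
tool_pos: [0.5101, -0.0351, 0.0385]
orientation: [-3.141, -0.0, -0.595]
wrist_force: [1.0, -0.2, -2.0]
grip_width: 0.291
```

Call:
{"fn": "step_arm", "kwargs": {"commands": [[[0, 0, 0], [0.0017, -0.0011, 0], -1], [[0, 0, 0], [0, 0, 0], -1]]}}

```text
time_s: 22.85
tool_pos: [0.5118, -0.0361, 0.0384]
orientation: [-3.142, -0.0, -0.595]
wrist_force: [0.2, -0.1, -2.3]
grip_width: 0.294
```

Call:
{"fn": "step_arm", "kwargs": {"commands": [[[0, 0, 0], [0.0017, -0.0011, 0], -1], [[0, 0, 0], [0, 0, 0], -1]]}}

```text
time_s: 23.05
tool_pos: [0.5136, -0.0373, 0.0384]
orientation: [-3.142, -0.0, -0.595]
wrist_force: [0.1, 0.3, -1.7]
grip_width: 0.289
```

Call:
{"fn": "step_arm", "kwargs": {"commands": [[[0, 0, 0], [0.0017, -0.0011, 0], -1], [[0, 0, 0], [0, 0, 0], -1]]}}

```text
time_s: 23.25
tool_pos: [0.5144, -0.038, 0.0381]
orientation: [3.141, 0.002, -0.595]
wrist_force: [-1.7, 2.2, -1.1]
grip_width: 0.293
```

Call:
{"fn": "step_arm", "kwargs": {"commands": [[[0, 0, 0], [0.0017, -0.0011, 0], -1], [[0, 0, 0], [0, 0, 0], -1]]}}

```text
time_s: 23.45
tool_pos: [0.5145, -0.0381, 0.0375]
orientation: [3.141, 0.005, -0.595]
wrist_force: [-6.8, 4.4, 2.4]
grip_width: 0.29
```

Snug contact (8 N). Release and retreat.

Call:
{"fn": "step_arm", "kwargs": {"commands": [[[0, 0, 0], [-0.001, 0.0007, 0], -1], [[0, 0, 0], [0, 0, 0], -0.1], [[0, 0, 0], [0, 0, 0], -0.1], [[0, 0, 0], [0, 0, 0], -0.1], [[0, 0, 0], [0, 0, 0.02], -0.1], [[0, 0, 0], [0, 0, 0.04], -0.1], [[0, 0, 0], [-0.02, -0.02, 0.04], 0.2], [[0, 0, 0], [-0.02, -0.02, 0.02], 0.2]]}}

```text
time_s: 24.25
tool_pos: [0.4775, -0.0797, 0.1622]
orientation: [-3.141, -0.006, -0.594]
wrist_force: [0.3, 0.6, 1.0]
grip_width: 0.589
```

```bash
python3 shot.py wrist w8; python3 pin.py w8;  python3 - <<'E'
from h import *
im=ctrl.snapshot('top');np.save('pics/t2.npy',im)
for b in blobs(im,'brass',25): print(np.round(b[0]/.64),b[1][4],onplane('top',b[0],.02)[0].round(3),np.round(b[2][1],1),b[2][2])
E
```

```text
24.25 [ 0.4775 -0.0797  0.1622] [-3.141 -0.006 -0.594] [-0.41  0.06  1.91 -0.    1.17  1.75] scale 1.5625
(array([449.,  93.]), np.int32(655), array([ 446.7, -315.1]), 43.0, 25.2, np.float64(1.386))
(array([475., 201.]), np.int32(1133), array([ 312.8, -298.4]), 145.9, 19.2, np.float64(1.571))
(array([195., 182.]), np.int32(476), array([511. , -27.5]), 45.7, 25.2, np.float64(2.534))
(array([309., 315.]), np.int32(399), array([312.7, -43.3]), 64.4, 16.6, np.float64(1.562))
[607. 377.] 167 [ 0.443 -0.317  0.02 ] [16.7 10. ] 11.309932708740234
[185. 386.] 28 [0.423 0.4   0.02 ] [18.1  8.5] 3.1798300743103027
[348. 459.] 28 [0.303 0.12  0.02 ] [27.  0.] 180.0
[316. 472.] 45 [0.282 0.174 0.02 ] [44.  0.] 180.0
[574. 473.] 32 [ 0.282 -0.259  0.02 ] [31.  0.] 180.0
[630. 473.] 37 [ 0.283 -0.351  0.02 ] [36.  0.] 180.0
```

View pics/w8.png

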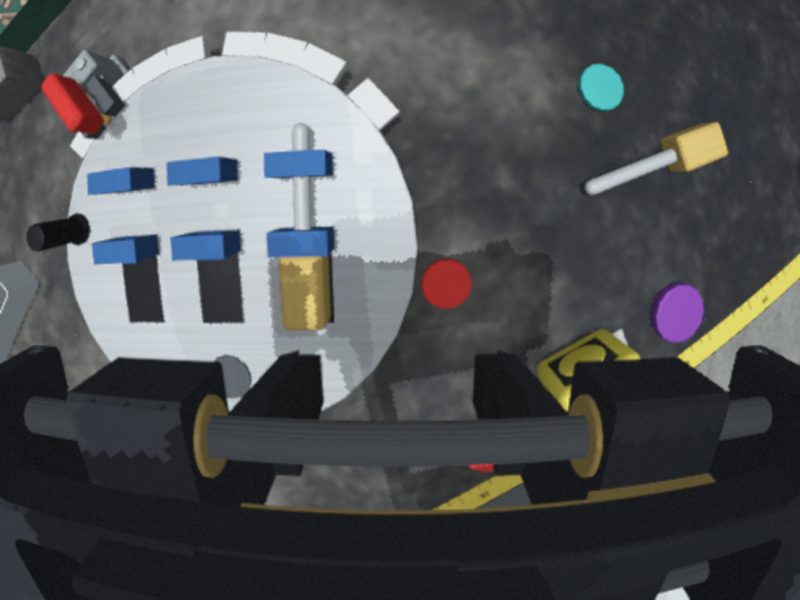

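Pin A sits through both lugs of lane 0, head against the lug at (303,255), nose out at (302,130). Pin B is at (695,147), unmoved. I'll go to it.

Call:
{"fn": "step_arm", "kwargs": {"commands": [[[0, 0, 0.1414], [-0.0023, -0.0169, 0], 0.2], [[0, 0, 0.1414], [-0.0023, -0.0169, 0], 0.2], [[0, 0, 0.1414], [-0.0023, -0.0169, 0], 0.2], [[0, 0, 0.1414], [-0.0023, -0.0169, 0], 0.2], [[0, 0, 0.1414], [-0.0023, -0.0169, 0], 0.2], [[0, 0, 0.1414], [-0.0023, -0.0169, 0], 0.2], [[0, 0, 0.1414], [-0.0023, -0.0169, 0], 0.2], [[0, 0, 0.1414], [-0.0023, -0.0169, 0], 0.2]]}}

```text
time_s: 25.15
tool_pos: [0.4575, -0.2143, 0.1577]
orientation: [-3.141, -0.0, 0.542]
wrist_force: [0.2, 0.8, 1.1]
grip_width: 0.601
```

Call:
{"fn": "step_arm", "kwargs": {"commands": [[[0, 0, 0.1414], [-0.0023, -0.0169, 0], 0.2], [[0, 0, 0.1414], [-0.0023, -0.0169, 0], 0.2], [[0, 0, 0.1414], [-0.0023, -0.0169, 0], 0.2], [[0, 0, 0.1414], [-0.0023, -0.0169, 0], 0.2], [[0, 0, 0.1414], [-0.0023, -0.0169, 0], 0.2], [[0, 0, 0.1414], [-0.0023, -0.0169, 0], 0.2], [[0, 0, 0], [0, 0, 0], 0.2], [[0, 0, 0], [0, 0, 0], 0.2]]}}

```text
time_s: 25.95
tool_pos: [0.4436, -0.3148, 0.1576]
orientation: [-3.141, -0.001, 1.38]
wrist_force: [-0.7, -0.3, 0.5]
grip_width: 0.6
```

```bash
python3 shot.py wrist w9; python3 pin.py w9
```

```text
25.95 [ 0.4436 -0.3148  0.1576] [-3.141e+00 -1.000e-03  1.380e+00] [-0.84  0.2   1.76  0.    1.18 -0.64] scale 1.5625
(array([114.,  89.]), np.int32(6164), array([ 337.3, -206.2]), 264.4, 81.2, np.float64(1.574))
(array([257., 186.]), np.int32(1197), array([ 446.2, -314.9]), 45.5, 25.0, np.float64(1.392))
```

Call:
{"fn": "step_arm", "kwargs": {"commands": [[[0, 0, 0.01], [0.002, 0, -0.04], 0.2], [[0, 0, 0], [0, 0, -0.045], 0.2], [[0, 0, 0], [0, 0, -0.045], 0.2], [[0, 0, 0], [0, 0, -0.0206], 0.2], [[0, 0, 0], [0, 0, 0], 0.2], [[0, 0, 0], [0, 0, 0], 0.2], [[0, 0, 0], [0, 0, 0], -1], [[0, 0, 0], [0, 0, 0], -1]]}}

```text
time_s: 26.8
tool_pos: [0.4467, -0.3163, 0.0097]
orientation: [3.139, 0.002, 1.394]
wrist_force: [1.2, -0.3, -0.3]
grip_width: 0.445
```

Call:
{"fn": "step_arm", "kwargs": {"commands": [[[0, 0, 0], [0, 0, 0], -1], [[0, 0, 0], [0, 0, 0], -1], [[0, 0, 0], [0, 0, 0], -1], [[0, 0, 0], [0, 0, 0], -1], [[0, 0, 0], [0, 0, 0.02], -1], [[0, 0, 0], [0, 0, 0.03], -1], [[0, 0, 0], [0, 0, 0], -1]]}}

```text
time_s: 27.5
tool_pos: [0.4474, -0.3173, 0.0612]
orientation: [3.137, 0.004, 1.394]
wrist_force: [0.9, -0.2, -2.1]
grip_width: 0.286
```

Call:
{"fn": "step_arm", "kwargs": {"commands": [[[0, 0, 0], [0, 0, 0.035], -1], [[0, 0, 0], [0, 0, 0.035], -1], [[0, 0, -0.142], [0.0017, 0.0272, 0], -1], [[0, 0, -0.142], [0.0017, 0.0272, 0], -1], [[0, 0, -0.142], [0.0017, 0.0272, 0], -1], [[0, 0, -0.142], [0.0017, 0.0272, 0], -1], [[0, 0, -0.142], [0.0017, 0.0272, 0], -1], [[0, 0, -0.142], [0.0017, 0.0272, 0], -1]]}}

```text
time_s: 28.3
tool_pos: [0.455, -0.1507, 0.1266]
orientation: [-3.14, 0.001, 0.536]
wrist_force: [-0.2, -0.0, -1.1]
grip_width: 0.292
```

Call:
{"fn": "step_arm", "kwargs": {"commands": [[[0, 0, -0.142], [0.0017, 0.0272, 0], -1], [[0, 0, -0.142], [0.0017, 0.0272, 0], -1], [[0, 0, -0.142], [0.0017, 0.0272, 0], -1], [[0, 0, -0.142], [0.0017, 0.0272, 0], -1], [[0, 0, -0.142], [0.0017, 0.0272, 0], -1], [[0, 0, -0.142], [0.0017, 0.0272, 0], -1], [[0, 0, -0.142], [0.0017, 0.0272, 0], -1], [[0, 0, -0.142], [0.0017, 0.0272, 0], -1]]}}

```text
time_s: 29.1
tool_pos: [0.4686, 0.0667, 0.1267]
orientation: [3.141, 0.001, -0.6]
wrist_force: [1.2, -0.4, -1.7]
grip_width: 0.29
```

Call:
{"fn": "step_arm", "kwargs": {"commands": [[[0, 0, 0], [0, 0, 0], -1], [[0, 0, 0], [0, 0, 0], -1]]}}

```text
time_s: 29.3
tool_pos: [0.4687, 0.0658, 0.1269]
orientation: [3.141, 0.001, -0.589]
wrist_force: [0.5, -1.3, -0.3]
grip_width: 0.293
```

```bash
python3 shot.py wrist w10
```

```text
29.3 [0.4687 0.0658 0.1269] [ 3.141e+00  1.000e-03 -5.890e-01] [-0.11  0.09  1.95 -0.    1.1   2.05] scale 1.5625
```

View pics/w10.png

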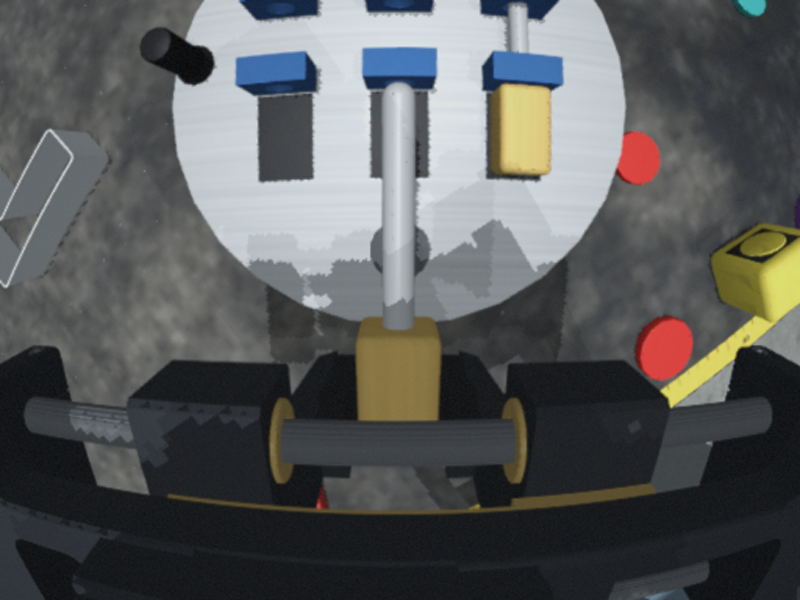

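The pin is held straight, nose at (398,90) before the middle lug, whose top edge (363–437) has its middle at about 400. Pin A is still in place.

```bash
python3 - <<'E'
from h import *
for n,reg in(('w7',(395,61)),('w10',(400,66))):
  d=np.load(f'pics/{n}.npz');im=d['im'];p,Q=d['p'],R.from_quat(d['q']);P=(p,Q)
  yw=-.595
  u=np.array([np.cos(yw),np.sin(yw),0]);v=np.array([-u[1],u[0],0])
  loc=lambda X:np.round(np.c_[(X-p)@u,(X-p)@v]*1000,2)
  b=min(blobs(im,'blue',100),key=lambda b:np.hypot(*(b[0]*1.5625-reg)))
  h=cv2.cvtColor(im,cv2.COLOR_RGB2HSV);m=b[3]&(h[:,:,2]>140);ys,xs=np.where(m)
  w=loc(onplane('wrist',np.c_[xs,ys],.061,P));print(n,'lug top',cv2.minAreaRect(w.astype(np.float32)), 'centroid',w.mean(0))
  # shank: bright grey centerline at several rows
  for r in(80,110,140,170,195):
    row=h[r,235:275];g=np.where((row[:,1]<40)&(row[:,2]>90))[0]+235
    gm=im[r,225:285].astype(int).sum(1); print(r,loc(onplane('wrist',[[254,r]],.123,P)), g.min() if len(g) else None,g.max() if len(g) else None)
E
```

```text
w7 lug top ((122.14065551757812, 1.3140869140625), (32.30000305175781, 13.218667984008789), 89.96453857421875) centroid [122.30954853   1.36339729]
80 [[82.9   0.41]] 235 274
110 [[68.81  0.39]] 235 274
140 [[54.78  0.37]] 235 274
170 [[40.55  0.35]] 235 274
195 [[28.3   0.33]] 235 264
w10 lug top ((122.27872467041016, 0.34151649475097656), (13.158066749572754, 32.448204040527344), 0.41477200388908386) centroid [1.22276010e+02 5.97307222e-02]
80 [[84.25  0.79]] 235 274
110 [[69.08  0.7 ]] 235 274
140 [[53.99  0.62]] 235 274
170 [[38.67  0.53]] 235 274
195 [[25.48  0.46]] 235 274
```

Call:
{"fn": "step_arm", "kwargs": {"commands": [[[0, 0, -0.006], [0, 0, -0.03], -1], [[0, 0, 0], [0, 0, -0.03], -1], [[0, 0, 0], [0, 0, -0.026], -1], [[0, 0, 0], [0, 0, 0], -1], [[0, 0, 0], [0, 0, 0], -1], [[0, 0, 0], [0.0083, -0.0056, 0], -1], [[0, 0, 0], [0.0083, -0.0056, 0], -1], [[0, 0, 0], [0, 0, 0], -1]]}}

```text
time_s: 30.15
tool_pos: [0.4881, 0.0531, 0.0426]
orientation: [-3.141, -0.003, -0.6]
wrist_force: [0.5, -0.5, -3.4]
grip_width: 0.289
```

Call:
{"fn": "step_arm", "kwargs": {"commands": [[[0, 0, 0], [0.0083, -0.0056, 0], -1], [[0, 0, 0], [0.0083, -0.0056, 0], -1], [[0, 0, 0], [0, 0, 0], -1]]}}

```text
time_s: 30.45
tool_pos: [0.5041, 0.0422, 0.0421]
orientation: [-3.141, -0.002, -0.6]
wrist_force: [1.0, -0.4, -2.7]
grip_width: 0.292
```

Call:
{"fn": "step_arm", "kwargs": {"commands": [[[0, 0, 0], [0.0083, -0.0056, 0], -1], [[0, 0, 0], [0.0083, -0.0056, 0], -1], [[0, 0, 0], [0, 0, 0], -1]]}}

```text
time_s: 30.75
tool_pos: [0.5208, 0.031, 0.0421]
orientation: [-3.141, -0.002, -0.6]
wrist_force: [0.9, 0.2, -2.3]
grip_width: 0.294
```

Call:
{"fn": "step_arm", "kwargs": {"commands": [[[0, 0, 0], [0.0083, -0.0056, -0.0005], -1], [[0, 0, 0], [0.0083, -0.0056, 0], -1], [[0, 0, 0], [0.0058, -0.0039, 0], -1], [[0, 0, 0], [0, 0, 0], -1]]}}

```text
time_s: 31.15
tool_pos: [0.5427, 0.016, 0.0415]
orientation: [-3.141, -0.001, -0.6]
wrist_force: [0.2, 0.2, -1.3]
grip_width: 0.291
```

Call:
{"fn": "step_arm", "kwargs": {"commands": [[[0, 0, 0], [0.0025, -0.0017, 0], -1], [[0, 0, 0], [0, 0, 0], -1]]}}

```text
time_s: 31.35
tool_pos: [0.544, 0.0151, 0.0412]
orientation: [3.142, 0.0, -0.6]
wrist_force: [-0.1, -0.2, -1.9]
grip_width: 0.29
```

Call:
{"fn": "step_arm", "kwargs": {"commands": [[[0, 0, 0], [0.0017, -0.0011, 0], -1], [[0, 0, 0], [0, 0, 0], -1]]}}

```text
time_s: 31.55
tool_pos: [0.5458, 0.014, 0.0413]
orientation: [-3.142, -0.0, -0.599]
wrist_force: [-0.3, -0.4, -2.0]
grip_width: 0.289
```

Call:
{"fn": "step_arm", "kwargs": {"commands": [[[0, 0, 0], [0.0017, -0.0011, 0], -1], [[0, 0, 0], [0, 0, 0], -1]]}}

```text
time_s: 31.75
tool_pos: [0.547, 0.0131, 0.0411]
orientation: [3.141, 0.001, -0.599]
wrist_force: [-0.9, 1.5, -0.2]
grip_width: 0.291
```

Call:
{"fn": "step_arm", "kwargs": {"commands": [[[0, 0, 0], [0.0017, -0.0011, 0], -1], [[0, 0, 0], [0, 0, 0], -1]]}}

```text
time_s: 31.95
tool_pos: [0.547, 0.013, 0.0406]
orientation: [3.141, 0.005, -0.599]
wrist_force: [-6.0, 5.5, 2.8]
grip_width: 0.288
```

Call:
{"fn": "step_arm", "kwargs": {"commands": [[[0, 0, 0], [0.0012, -0.0008, 0], -1], [[0, 0, 0], [0, 0, 0], -1]]}}

```text
time_s: 32.15
tool_pos: [0.547, 0.0129, 0.0402]
orientation: [3.14, 0.008, -0.599]
wrist_force: [-8.5, 7.5, 3.5]
grip_width: 0.288
```

Snug. Ease off, release, rise, and look.

Call:
{"fn": "step_arm", "kwargs": {"commands": [[[0, 0, 0], [-0.0022, 0.0015, 0], -1], [[0, 0, 0], [0, 0, 0], -0.1], [[0, 0, 0], [0, 0, 0], -0.1], [[0, 0, 0], [0, 0, 0], -0.1], [[0, 0, 0], [0, 0, 0.02], -0.1], [[0, 0, 0], [0, 0, 0.04], -0.1], [[0, 0, 0], [-0.03, 0.01, 0.04], 0], [[0, 0, 0], [-0.03, 0.01, 0.03], 0]]}}

```text
time_s: 32.95
tool_pos: [0.4895, 0.0319, 0.173]
orientation: [-3.14, -0.003, -0.601]
wrist_force: [0.6, 1.0, 0.6]
grip_width: 0.5
```

```bash
python3 shot.py wrist w11; python3 pin.py w11
```

```text
32.95 [0.4895 0.0319 0.173 ] [-3.14e+00 -3.00e-03 -6.01e-01] [-0.18  0.06  1.88 -0.    1.2   1.99] scale 1.5625
(array([236., 127.]), np.int32(1307), array([547.4,  15.2]), 46.5, 26.7, np.float64(2.536))
(array([303., 127.]), np.int32(1235), array([509.5, -39.4]), 47.0, 26.3, np.float64(2.561))
(array([468., 200.]), np.int32(2048), array([ 328.6, -188.3]), 158.2, 50.3, np.float64(1.568))
```

View pics/w11.png

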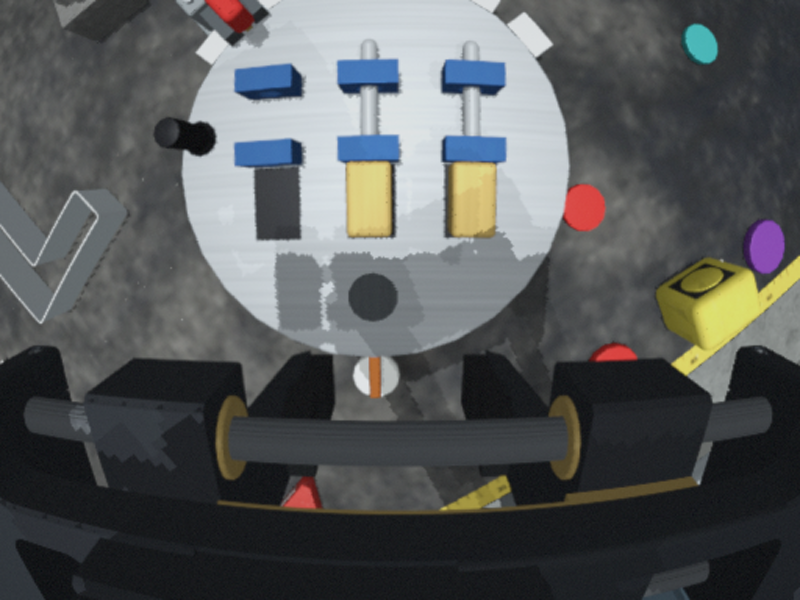

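Both pins are threaded and snug: heads at (370,200) and (471,200) against the lugs, noses beyond the rear lugs, pointer over the white mark. Now the knob again.

Call:
{"fn": "step_arm", "kwargs": {"commands": [[[0, 0, 0.117], [0.0346, -0.0028, 0], 0], [[0, 0, 0.117], [0.0346, -0.0028, 0], 0], [[0, 0, 0.117], [0.0346, -0.0028, 0], 0], [[0, 0, 0.117], [0.0346, -0.0028, 0], 0], [[0, 0, 0.117], [0.0346, -0.0028, 0], 0], [[0, 0, 0.117], [0.0346, -0.0028, -0.02], 0], [[0, 0, 0], [0, 0, 0], 0], [[0, 0, 0], [0, 0, 0], 0]]}}

```text
time_s: 33.8
tool_pos: [0.6958, 0.0153, 0.1486]
orientation: [-3.141, 0.003, 0.101]
wrist_force: [-0.4, -0.3, -0.3]
grip_width: 0.502
```

```bash
python3 -c "
from h import *
p,Q,s=state();im=ctrl.snapshot('wrist');print(p,s['orientation'])
for b in blobs(im,'red',200):
  print(b[1][4],cv2.minAreaRect((onplane('wrist',np.argwhere(b[3])[:,::-1],.08,(p,Q))[:,:2]*1000).astype(np.float32)))
"
```

```text
[0.69576436 0.01532356 0.14862754] [-3.14091462e+00  2.88634816e-03  1.00897146e-01]
982 ((700.750732421875, 14.76457405090332), (45.987815856933594, 13.2881441116333), 5.796885967254639)
```

Call:
{"fn": "step_arm", "kwargs": {"commands": [[[0, 0, 0], [0.002, 0, -0.03], 0], [[0, 0, 0], [0, 0, -0.035], 0], [[0, 0, 0], [0, 0, -0.03], 0], [[0, 0, 0], [0, 0, 0], 0], [[0, 0, 0], [0, 0, 0], -1], [[0, 0, 0], [0, 0, 0], -1], [[0, 0, 0], [0, 0, 0], -1], [[0, 0, 0], [0, 0, 0], -1]], "newtons": 40}}

```text
time_s: 34.65
tool_pos: [0.6994, 0.0153, 0.0575]
orientation: [3.141, -0.003, 0.102]
wrist_force: [-0.3, -3.5, 2.4]
grip_width: 0.164
```

Call:
{"fn": "step_arm", "kwargs": {"commands": [[[0, 0, 0], [0, 0, 0], -1], [[0, 0, 0], [0, 0, 0], -1]]}}

```text
time_s: 34.85
tool_pos: [0.6996, 0.0149, 0.0575]
orientation: [3.14, -0.003, 0.102]
wrist_force: [0.3, -1.3, 6.3]
grip_width: 0.152
```

Call:
{"fn": "step_arm", "kwargs": {"commands": [[[0, 0, 0], [0, 0, 0.006], -1], [[0, 0, 0], [0, 0, 0.006], -1], [[0, 0, 0], [0, 0, 0.0055], -1], [[0, 0, 0], [0, 0, 0], -1], [[0, 0, 0], [0, 0, 0], -1]]}}

```text
time_s: 35.35
tool_pos: [0.6989, 0.015, 0.0721]
orientation: [3.141, -0.002, 0.102]
wrist_force: [7.5, -3.2, -9.3]
grip_width: 0.156
```

Call:
{"fn": "step_arm", "kwargs": {"commands": [[[0, 0, 0], [0, 0, 0.003], -1], [[0, 0, 0], [0, 0, 0], -1], [[0, 0, 0.13], [0, 0, 0], -1], [[0, 0, 0.13], [0, 0, 0], -1], [[0, 0, 0.13], [0, 0, 0], -1], [[0, 0, 0], [0, 0, 0], -1]]}}

```text
time_s: 35.95
tool_pos: [0.6987, 0.0154, 0.0747]
orientation: [3.141, -0.001, 0.496]
wrist_force: [5.8, -0.1, -9.7]
grip_width: 0.156
```

Call:
{"fn": "step_arm", "kwargs": {"commands": [[[0, 0, 0.13], [0, 0, 0], -1], [[0, 0, 0.13], [0, 0, 0], -1], [[0, 0, 0.13], [0, 0, 0], -1], [[0, 0, 0.13], [0, 0, 0], -1], [[0, 0, 0.13], [0, 0, 0], -1], [[0, 0, 0.13], [0, 0, 0], -1], [[0, 0, 0.13], [0, 0, 0], -1], [[0, 0, 0.02], [0, 0, 0], -1]]}}

```text
time_s: 36.75
tool_pos: [0.6977, 0.0161, 0.0743]
orientation: [-3.14, -0.001, 1.424]
wrist_force: [3.5, 0.9, -10.3]
grip_width: 0.157
```

Call:
{"fn": "step_arm", "kwargs": {"commands": [[[0, 0, 0], [0, 0, -0.002], -1], [[0, 0, 0], [0, 0, 0], 0.1], [[0, 0, 0], [0, 0, 0], 0.1], [[0, 0, 0], [0, 0, 0], 0.1], [[0, 0, 0], [0, 0, 0], 0.1], [[0, 0, 0], [0, 0, 0.02], 0.1], [[0, 0, 0], [0, 0, 0.03], 0.1], [[0, 0, 0], [0, 0, 0.025], 0.1]]}}

```text
time_s: 37.55
tool_pos: [0.6984, 0.0154, 0.1506]
orientation: [3.141, 0.0, 1.422]
wrist_force: [-0.6, -0.2, 0.4]
grip_width: 0.55
```

```bash
python3 - <<'E'
from h import *
p,Q,s=state();im=ctrl.snapshot('wrist');sd=ctrl.snapshot('side');print(p,s['orientation'])
np.savez('pics/w12.npz',im=im,p=p,q=Q.as_quat())
for b in blobs(im,'red',200):
  print(b[1][4],cv2.minAreaRect((onplane('wrist',np.argwhere(b[3])[:,::-1],.0945,(p,Q))[:,:2]*1000).astype(np.float32)))
for b in blobs(sd,'red',10):
    if 280<b[0][0]<312 and 185<b[0][1]<215: print('knob side',b[0].round(2),b[1],'(home 200.5, parked 197.6)')
# post: black pixels near expected
h=cv2.cvtColor(im,cv2.COLOR_RGB2HSV)
a=1.4193-.698;P0=np.array([.562+.114*np.cos(a),.0017+.114*np.sin(a)]);print('post pred',P0,project('wrist',[[*P0,.03],[*P0,.08]],(p,Q)))
n,l,st,ce=cv2.connectedComponentsWithStats((h[:,:,2]<60).astype(np.uint8))
for i in range(1,n):
  if 100<st[i][4]<1500 and ce[i][1]<200: print(st[i],ce[i])
E
```

```text
[0.69843503 0.01544635 0.15055536] [3.14104372e+00 6.78402998e-05 1.42198069e+00]
1119 ((698.7258911132812, 17.960601806640625), (47.01703643798828, 12.815658569335938), 80.97067260742188)
knob side [292.07 197.8 ] [290 192   5  12  45] (home 200.5, parked 197.6)
post pred [0.64760806 0.07698121] [[188.36065662 132.23210552]
 [173.93440735 135.70416592]]
[166 117  31  24 368] [185.8125     129.05978261]
[102 141  44  36 863] [120.85631518 157.03244496]
```

Call:
{"fn": "step_arm", "kwargs": {"commands": [[[0, 0, -0.11], [-0.0131, 0.0163, 0], 0.1], [[0, 0, -0.11], [-0.0131, 0.0163, 0], 0.1], [[0, 0, -0.11], [-0.0131, 0.0163, 0], 0.1], [[0, 0, -0.11], [-0.0131, 0.0163, 0], 0.1], [[0, 0, 0], [0, 0, 0], 0.1], [[0, 0, 0], [0, 0, -0.035], 0.1], [[0, 0, 0], [0, 0, -0.035], 0.1], [[0, 0, 0], [0, 0, -0.03], 0.1]]}}

```text
time_s: 38.45
tool_pos: [0.6458, 0.0799, 0.047]
orientation: [-3.141, 0.001, 0.985]
wrist_force: [-0.6, 0.3, 0.3]
grip_width: 0.554
```

Call:
{"fn": "step_arm", "kwargs": {"commands": [[[0, 0, 0], [0, 0, 0], 0.1], [[0, 0, 0], [0, 0, 0], -1], [[0, 0, 0], [0, 0, 0], -1], [[0, 0, 0], [0, 0, 0], -1], [[0, 0, 0], [0, 0, 0], -1], [[0, 0, 0], [0, 0, 0], -1], [[0, 0, 0], [0, 0, 0], -1], [[0, 0, 0], [0, 0, 0], -1]], "newtons": 30}}

```text
time_s: 39.25
tool_pos: [0.6468, 0.0807, 0.0506]
orientation: [3.14, -0.001, 0.983]
wrist_force: [-0.9, -0.1, 5.7]
grip_width: 0.194
```

```bash
python3 - <<'E'
from h import *
p,Q,s=state();print(s['tool_pos'],s['orientation'],s['wrist_force'],s['grip_width'],s['q'])
L=__import__('lug');print(L.yaw(L.lugs(ctrl.snapshot('top'))))
piv=np.array([.562,.0017]);r=p[:2]-piv;a=np.arctan2(r[1],r[0]);rr=np.linalg.norm(r);print('r,ang',rr,a)
N=14
for k in range(1,N+1):
  f=lambda t:rr*np.array([np.cos(t),np.sin(t)]); t=1.396/N; print(np.round(f(a+t*k)-f(a+t*(k-1)),4), np.round(piv+f(a+t*k),4))
E
```

```text
[0.64682667 0.08074443 0.05060789] [ 3.13962120e+00 -1.06152598e-03  9.82712946e-01] [-0.90191001 -0.14184595  5.73618067] 0.1942813750526403 [-5.74865920e-02  5.56086033e-01  1.51909399e+00 -9.38705232e-05
  1.06417506e+00  5.30643292e-01]
(np.float64(-0.603334939775345), 4, np.float64(0.0057484063213899175))
r,ang 0.11594647806403341 0.7501275318781835
[-0.0083  0.0081] [0.6385 0.0888]
[-0.0091  0.0072] [0.6295 0.096 ]
[-0.0097  0.0062] [0.6198 0.1022]
[-0.0103  0.0053] [0.6095 0.1075]
[-0.0108  0.0042] [0.5987 0.1117]
[-0.0111  0.0031] [0.5876 0.1148]
[-0.0114  0.002 ] [0.5762 0.1168]
[-0.0115  0.0008] [0.5647 0.1176]
[-0.0116 -0.0003] [0.5531 0.1173]
[-0.0115 -0.0015] [0.5416 0.1158]
[-0.0113 -0.0026] [0.5304 0.1133]
[-0.0109 -0.0037] [0.5194 0.1096]
[-0.0105 -0.0048] [0.5089 0.1048]
[-0.01   -0.0058] [0.4989 0.099 ]
```

Call:
{"fn": "step_arm", "kwargs": {"commands": [[[0, 0, 0.05], [-0.0042, 0.0042, 0], -1], [[0, 0, 0.05], [-0.0041, 0.0039, 0], -1], [[0, 0, 0.1], [-0.009, 0.0071, 0], -1], [[0, 0, 0.1], [-0.0096, 0.0062, 0], -1], [[0, 0, 0.1], [-0.0102, 0.0052, 0], -1], [[0, 0, 0.1], [-0.0107, 0.0042, 0], -1], [[0, 0, 0.1], [-0.011, 0.0031, 0], -1], [[0, 0, 0.05], [-0.0057, 0.001, 0], -1]]}}

```text
time_s: 40.1
tool_pos: [0.582, 0.1143, 0.0506]
orientation: [3.139, 0.003, 1.636]
wrist_force: [-0.5, -6.2, 4.5]
grip_width: 0.192
```

Call:
{"fn": "step_arm", "kwargs": {"commands": [[[0, 0, 0.05], [-0.0057, 0.001, 0], -1], [[0, 0, 0.1], [-0.0114, 0.0008, 0], -1], [[0, 0, 0.1], [-0.0115, -0.0003, 0], -1], [[0, 0, 0.1], [-0.0114, -0.0015, 0], -1], [[0, 0, 0.1], [-0.0112, -0.0026, 0], -1], [[0, 0, 0.1], [-0.0108, -0.0037, 0], -1], [[0, 0, 0.05], [-0.0052, -0.0022, 0], -1], [[0, 0, 0], [0, 0, 0], -1]]}}

```text
time_s: 40.9
tool_pos: [0.516, 0.1049, 0.0506]
orientation: [3.14, 0.005, 2.234]
wrist_force: [1.7, -8.9, 4.0]
grip_width: 0.191
```

```bash
python3 - <<'E'
from h import *
import lug
p,Q,s=state();print(s['tool_pos'],s['orientation'],s['wrist_force'],s['grip_width'])
im=ctrl.snapshot('top');np.save('pics/t3.npy',im);L=lug.lugs(im);print(L);print(lug.yaw(L))
sd=ctrl.snapshot('side');np.save('pics/s3.npy',sd)
for b in blobs(sd,'blue',12):
  P=onplane('side',b[0],.055)[0]
  if .42<P[0]<.7 and abs(P[1])<.13: print('side lug',b[1][4],P)
piv=np.array([.562,.0017]);r=p[:2]-piv;a=np.arctan2(r[1],r[0]);print('tcp ang',a,'want',.7501+1.396,np.linalg.norm(r))
E
```

```text
[0.51596942 0.10490894 0.05061137] [3.13999326 0.0053141  2.23378153] [ 1.69576551 -8.87589124  4.04081357] 0.19081249749186865
[(np.int32(61), array([ 0.63627085, -0.01601886,  0.061     ])), (np.int32(58), array([0.60137387, 0.03135222, 0.061     ])), (np.int32(54), array([ 0.60178196, -0.0420042 ,  0.061     ])), (np.int32(55), array([0.56635306, 0.00649213, 0.061     ])), (np.int32(17), array([0.53632722, 0.0449787 , 0.061     ]))]
(np.float64(0.6323347956851079), 4, np.float64(0.010157724872513423))
side lug 50 [0.57311111 0.07048313 0.055     ]
side lug 39 [0.60885833 0.02377989 0.055     ]
side lug 29 [ 0.57568407 -0.00117148  0.055     ]
side lug 40 [ 0.64422325 -0.02519029  0.055     ]
side lug 31 [ 0.61064579 -0.0498262   0.055     ]
tcp ang 1.9903139403500594 want 2.1460999999999997 0.11300840574083938
```

Call:
{"fn": "step_arm", "kwargs": {"commands": [[[0, 0, 0.05], [-0.0055, -0.0022, 0], -1], [[0, 0, 0.05], [-0.0055, -0.0028, 0], -1], [[0, 0, 0.06], [-0.0054, -0.0031, 0], -1], [[0, 0, 0], [0, 0, 0], -1], [[0, 0, 0], [0, 0, 0], -1]]}}

```text
time_s: 41.5
tool_pos: [0.5008, 0.0964, 0.0506]
orientation: [3.14, 0.007, 2.392]
wrist_force: [5.1, -11.8, 0.6]
grip_width: 0.195
```

```bash
python3 - <<'E'
from h import *
import lug
p,Q,s=state();print(s['tool_pos'],s['orientation'],s['wrist_force'],s['grip_width'])
im=ctrl.snapshot('top');L=lug.lugs(im);print([(n,q[:2].round(4)) for n,q in L]);print(lug.yaw(L))
sd=ctrl.snapshot('side');np.savez('pics/s4.npz',im=sd)
cv2.imwrite('pics/s4.png',cv2.resize(sd[170:260,200:320,::-1],(800,600),interpolation=cv2.INTER_CUBIC))
piv=np.array([.562,.0017]);r=p[:2]-piv;a=np.arctan2(r[1],r[0]);print('tcp ang',a,'want',.7501+1.396,np.linalg.norm(r))
E
```

```text
[0.50079871 0.09640573 0.05062392] [3.14016618 0.00733561 2.39222501] [  5.05322075 -11.81949868   0.62941301] 0.19497788425099363
[(np.int32(61), array([ 0.6382, -0.0046])), (np.int32(56), array([ 0.607, -0.035])), (np.int32(60), array([0.5962, 0.0374])), (np.int32(52), array([0.5653, 0.0076]))]
(np.float64(0.7764213412228065), 4, np.float64(0.0064953865669428795))
tcp ang 2.1445137828885894 want 2.1460999999999997 0.11275979969816967
```

View pics/s4.png

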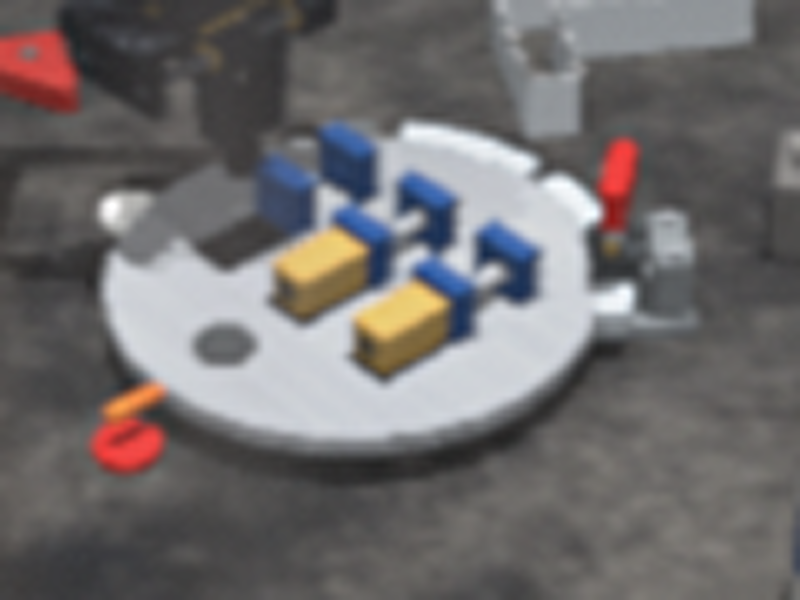

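The crop shows the pointer tip at (105,412), above the red disc centre (127,445), and both pins still seated. I'll check the remaining angle.

```bash
python3 - <<'E'
from h import *
piv=np.array([.562,.0017,.03])
S=lambda uv:np.array(uv)/6.6667+[200,170]
for uv in[(105,408),(105,414)]:
  P=onplane('side',S(uv),.025)[0];D=P-piv;print(P,np.linalg.norm(D[:2]),np.arctan2(D[1],D[0])%(2*np.pi),'want',np.pi+.103+.698)
print('disc',onplane('side',S((127,443)),.008)[0])
m=[.4577,-.1056]
for t in(.65,.675,.698,.72): a=np.pi+.103+t; print(t,(project('side',[[piv[0]+.15*np.cos(a),piv[1]+.15*np.sin(a),.025]])-[200,170])*6.6667)
E
```

```text
[ 0.45327494 -0.1042484   0.025     ] 0.1518097579699468 3.914057170069644 want 3.9425926535897933
[ 0.45381406 -0.10875957  0.025     ] 0.15461408194948364 3.9373891167158463 want 3.9425926535897933
disc [ 0.46374141 -0.10989998  0.008     ]
0.65 [[104.3479669  403.51629502]]
0.675 [[109.0216291  407.21198677]]
0.698 [[113.46978571 410.54844071]]
0.72 [[117.85556221 413.6806015 ]]
```

Call:
{"fn": "step_arm", "kwargs": {"commands": [[[0, 0, 0.02], [-0.0017, -0.0022, 0], -1], [[0, 0, 0], [0, 0, 0], -1], [[0, 0, 0], [0, 0, 0], -1]]}}

```text
time_s: 41.9
tool_pos: [0.4987, 0.0949, 0.0506]
orientation: [3.14, 0.006, 2.412]
wrist_force: [3.5, -9.3, 2.1]
grip_width: 0.193
```

```bash
cat > chk.py <<'E'
from h import *
import lug
p,Q,s=state();print(s['time_s'],s['tool_pos'],s['wrist_force'],s['grip_width'])
im=ctrl.snapshot('top');L=lug.lugs(im);print([(n,q[:2].round(4)) for n,q in L]);print(lug.yaw(L),'want .800')
sd=ctrl.snapshot('side')
for b in blobs(sd,'red',10):
    if 280<b[0][0]<312 and 185<b[0][1]<215: print('knob side',b[0].round(2),b[1],'(home 200.5, parked 197.6)')
E
python3 chk.py
```

```text
41.9 [0.4987431  0.0949288  0.05061168] [ 3.47673073 -9.32400545  2.11454388] 0.19257050432343797
[(np.int32(61), array([ 0.6389, -0.0033])), (np.int32(57), array([ 0.608 , -0.0338])), (np.int32(60), array([0.5952, 0.0385])), (np.int32(56), array([0.5656, 0.0073]))]
(np.float64(0.8006645916644918), 4, np.float64(0.011723741800548021)) want .800
knob side [292.31 196.37] [290 191   6  13  49] (home 200.5, parked 197.6)
```

On target. Release the post and go to the knob.

Call:
{"fn": "step_arm", "kwargs": {"commands": [[[0, 0, 0], [0, 0, 0], 0.1], [[0, 0, 0], [0, 0, 0], 0.1], [[0, 0, 0], [0, 0, 0], 0.1], [[0, 0, 0], [0, 0, 0.03], 0.1], [[0, 0, 0], [0, 0, 0.04], 0.1], [[0, 0, 0], [0, 0, 0.03], 0.1]]}}

```text
time_s: 42.6
tool_pos: [0.4961, 0.0971, 0.1506]
orientation: [3.141, 0.0, 2.413]
wrist_force: [0.0, -0.6, 0.3]
grip_width: 0.55
```

Call:
{"fn": "step_arm", "kwargs": {"commands": [[[0, 0, -0.125], [0.0249, -0.01, 0], 0.1], [[0, 0, -0.125], [0.0249, -0.01, 0], 0.1], [[0, 0, -0.125], [0.0249, -0.01, 0], 0.1], [[0, 0, -0.125], [0.0249, -0.01, 0], 0.1], [[0, 0, -0.125], [0.0249, -0.01, 0], 0.1], [[0, 0, -0.125], [0.0249, -0.01, 0], 0.1], [[0, 0, -0.125], [0.0249, -0.01, 0], 0.1], [[0, 0, -0.125], [0.0249, -0.01, 0], 0.1]]}}

```text
time_s: 43.4
tool_pos: [0.6958, 0.0169, 0.1484]
orientation: [-3.14, -0.0, 1.408]
wrist_force: [1.6, 1.1, -0.0]
grip_width: 0.552
```

Call:
{"fn": "step_arm", "kwargs": {"commands": [[[0, 0, 0], [0, 0, 0], 0.1], [[0, 0, 0], [0, 0, 0], 0.1]]}}

```text
time_s: 43.6
tool_pos: [0.6947, 0.017, 0.148]
orientation: [-3.14, -0.0, 1.414]
wrist_force: [-0.5, -0.9, 0.5]
grip_width: 0.55
```

```bash
python3 chk.py; python3 -c "
from h import *
p,Q,s=state();im=ctrl.snapshot('wrist');print(p,s['orientation'])
for b in blobs(im,'red',200):
  print(b[1][4],cv2.minAreaRect((onplane('wrist',np.argwhere(b[3])[:,::-1],.0945,(p,Q))[:,:2]*1000).astype(np.float32)))
"
```

```text
43.6 [0.69471724 0.01704554 0.14800864] [-0.50132369 -0.86738667  0.45128483] 0.5504087205961467
[]
[0.69429177 0.01740355 0.14818289] [-3.13966260e+00 -1.65621143e-04  1.41452816e+00]
1153 ((698.4149780273438, 17.760231018066406), (48.22195053100586, 12.69207763671875), 80.88372039794922)Traceback (most recent call last):
  File "chk.py", line 4, in <module>
    im=ctrl.snapshot('top');L=lug.lugs(im);print([(n,q[:2].round(4)) for n,q in L]);print(lug.yaw(L),'want .800')
                                                                                          ~~~~~~~^^^
  File "lug.py", line 15, in yaw
    a=np.array(o); return np.average(a[:,0],weights=a[:,1]),len(a)//2,a[:,0].std()
                                     ~^^^^^
IndexError: too many indices for array: array is 1-dimensional, but 2 were indexed
```

Call:
{"fn": "step_arm", "kwargs": {"commands": [[[0, 0, 0], [0.003, -0.0018, -0.03], 0.1], [[0, 0, 0], [0, 0, -0.03], 0.1], [[0, 0, 0], [0, 0, -0.019], 0.1], [[0, 0, 0], [0, 0, 0], 0.1], [[0, 0, 0], [0, 0, 0], -1], [[0, 0, 0], [0, 0, 0], -1], [[0, 0, 0], [0, 0, 0], -1], [[0, 0, 0], [0, 0, 0], -1]], "newtons": 40}}

```text
time_s: 44.5
tool_pos: [0.6991, 0.0149, 0.0714]
orientation: [3.139, -0.0, 1.412]
wrist_force: [0.4, -0.7, -0.4]
grip_width: 0.211
```

Call:
{"fn": "step_arm", "kwargs": {"commands": [[[0, 0, 0], [0, 0, 0], -1], [[0, 0, 0], [0, 0, 0], -1], [[0, 0, 0], [0, 0, 0.003], -1], [[0, 0, 0], [0, 0, 0], -1]]}}

```text
time_s: 44.9
tool_pos: [0.6979, 0.0151, 0.0718]
orientation: [-3.141, -0.0, 1.412]
wrist_force: [3.4, -0.5, -10.0]
grip_width: 0.153
```

Call:
{"fn": "step_arm", "kwargs": {"commands": [[[0, 0, -0.13], [0, 0, 0], -1], [[0, 0, -0.13], [0, 0, 0], -1], [[0, 0, -0.13], [0, 0, 0], -1], [[0, 0, -0.13], [0, 0, 0], -1], [[0, 0, -0.13], [0, 0, 0], -1], [[0, 0, 0], [0, 0, 0], -1]]}}

```text
time_s: 45.5
tool_pos: [0.6982, 0.0148, 0.0717]
orientation: [-3.141, 0.0, 0.761]
wrist_force: [3.5, -0.7, -8.8]
grip_width: 0.155
```

Call:
{"fn": "step_arm", "kwargs": {"commands": [[[0, 0, -0.13], [0, 0, 0], -1], [[0, 0, -0.13], [0, 0, 0], -1], [[0, 0, -0.13], [0, 0, 0], -1], [[0, 0, -0.13], [0, 0, 0], -1], [[0, 0, -0.13], [0, 0, 0], -1], [[0, 0, -0.02], [0, 0, 0], -1], [[0, 0, 0], [0, 0, 0], -1]]}}

```text
time_s: 46.2
tool_pos: [0.6982, 0.0146, 0.0724]
orientation: [3.141, 0.0, 0.097]
wrist_force: [3.5, -3.0, -10.3]
grip_width: 0.155
```

Call:
{"fn": "step_arm", "kwargs": {"commands": [[[0, 0, 0], [0, 0, -0.004], -1], [[0, 0, 0], [0, 0, -0.004], -1], [[0, 0, 0], [0, 0, -0.004], -1], [[0, 0, 0], [0, 0, -0.003], -1], [[0, 0, 0], [0, 0, 0], -1]]}}

```text
time_s: 46.7
tool_pos: [0.6984, 0.0147, 0.0576]
orientation: [3.141, -0.0, 0.093]
wrist_force: [2.3, -4.7, -6.6]
grip_width: 0.156
```

Force dropped to about 6.6 N, so the plunger has gone down. Release, then retreat out of view of the cameras.

Call:
{"fn": "step_arm", "kwargs": {"commands": [[[0, 0, 0], [0, 0, 0], 0.1], [[0, 0, 0], [0, 0, 0], 0.1], [[0, 0, 0], [0, 0, 0], 0.1], [[0, 0, 0], [0, 0, 0], 0.1], [[0, 0, 0], [0, 0, 0.03], 0.1], [[0, 0, 0], [0, 0, 0.04], 0.1], [[0, 0, 0], [-0.02, 0, 0.04], 0.1], [[0, 0, 0], [-0.03, 0, 0.04], 0.1]]}}

```text
time_s: 47.5
tool_pos: [0.6484, 0.0151, 0.2096]
orientation: [-3.142, -0.001, 0.092]
wrist_force: [0.3, -0.9, 1.1]
grip_width: 0.552
```

Call:
{"fn": "step_arm", "kwargs": {"commands": [[[0, 0, 0], [-0.04, -0.02, 0], 0.1], [[0, 0, 0], [-0.03, -0.035, 0], 0.1], [[0, 0, 0], [-0.02, -0.04, 0], 0.1], [[0, 0, 0], [-0.02, -0.04, 0], 0.1], [[0, 0, 0], [-0.02, -0.04, 0], 0.1], [[0, 0, 0], [-0.02, -0.04, 0], 0.1], [[0, 0, 0], [-0.02, -0.04, 0], 0.1], [[0, 0, 0], [-0.02, -0.04, 0], 0.1]]}}

```text
time_s: 48.3
tool_pos: [0.4574, -0.2812, 0.2086]
orientation: [3.141, -0.001, 0.093]
wrist_force: [0.2, -0.6, -0.2]
grip_width: 0.55
```

```bash
python3 chk.py; python3 shot.py top t5 180 100 370 242; python3 - <<'E'
from h import *
im=np.load('pics/t5.npz')['im'];m=[.4577,-.1056]
for b in blobs(im,'red',12)+blobs(im,'yellow',12)+blobs(im,'brass',20): print(np.round(b[0]/.64),b[1][4],np.round(onplane('top',b[0],.0)[0],3),np.round(b[2][1],1))
E
```

```text
48.3 [ 0.45740895 -0.28123727  0.20856479] [ 0.17462055 -0.63025718 -0.19402446] 0.550420932291975
[(np.int32(61), array([ 0.6386, -0.0031])), (np.int32(57), array([ 0.608 , -0.0339])), (np.int32(60), array([0.5951, 0.0385])), (np.int32(56), array([0.5656, 0.0073])), (np.int32(59), array([0.5527, 0.079 ])), (np.int32(58), array([0.5219, 0.0477]))]
(np.float64(0.8072592082553652), 9, np.float64(0.010281100789253563)) want .800
knob side [292.28 200.5 ] [287 197  12   9  92] (home 200.5, parked 197.6)
48.4 [ 0.4563 -0.2843  0.2086] [ 3.14  -0.     0.087] [-0.78  0.13  1.73 -0.    1.28  0.71] scale 4.2105263157894735
[636. 225.] 205 [ 0.709 -0.384  0.   ] [ 7.4 42.2]
[411. 224.] 87 [0.711 0.015 0.   ] [17.2  5.1]
[653. 241.] 209 [ 0.68  -0.411  0.   ] [ 7.4 41.9]
[481. 369.] 79 [ 0.456 -0.107 -0.   ] [11.3 11.3]
[292. 424.] 321 [0.359 0.22  0.   ] [23.1 23.4]
[458. 441.] 232 [ 0.332 -0.067  0.   ] [16. 16.]
[185. 396.] 678 [0.406 0.407 0.   ] [33. 34.]
[515. 434.] 396 [ 0.344 -0.164  0.   ] [17. 25.]
[407. 466.] 1568 [0.289 0.02  0.   ] [197.   8.]
[686. 467.] 174 [ 0.291 -0.453  0.   ] [ 7. 26.]
[453. 288.] 165 [ 0.596 -0.06   0.   ] [16.3  9.2]
[428. 314.] 162 [ 0.55  -0.015  0.   ] [16.3  9.2]
[186. 387.] 31 [0.423 0.406 0.   ] [18.3  9.1]
[348. 459.] 28 [0.3   0.122 0.   ] [27.  0.]
[327. 472.] 30 [0.279 0.157 0.   ] [29.  0.]
```

View pics/t5.png

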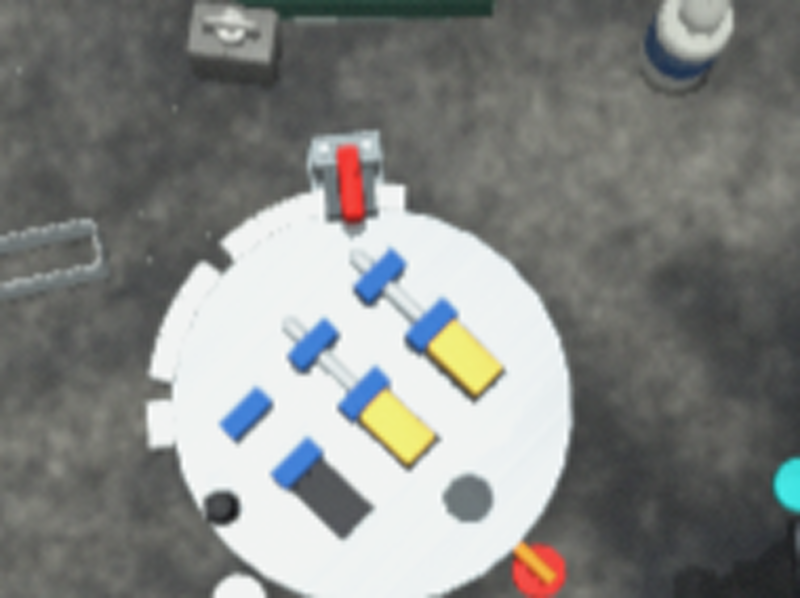

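The crop shows the plate locked, both pins seated, knob aligned and the pointer over the red mark; its tip at about (551,579) looks slightly past the disc centre (539,571), so I'll check the parallax.

```bash
python3 - <<'E'
from h import *
im=np.load('pics/t5.npz')['im'];o,_=ray('top',[[0,0]]);print('cam',o)
S=lambda uv:np.array(uv)/4.2105+[180,100]
h=cv2.cvtColor(im,cv2.COLOR_RGB2HSV)
x0,y0=(S((539,571))-9).astype(int);sub=im[y0:y0+18,x0:x0+18]
hs=h[y0:y0+18,x0:x0+18];disc=(((hs[:,:,0]<24)|(hs[:,:,0]>172))&(hs[:,:,1]>120)).astype(np.uint8)
red=(((hs[:,:,0]<6)|(hs[:,:,0]>172))&(hs[:,:,1]>120)).astype(np.uint8)
cts=max(cv2.findContours(red,0,1)[0],key=cv2.contourArea);c,r=cv2.minEnclosingCircle(cts);print('disc px',np.array(c)+[x0,y0],r,onplane('top',[np.array(c)+[x0,y0]],.008))
org=(disc&~red).astype(bool);ys,xs=np.where(org);print(''.join(''.join('o' if org[i,j] else 'r' if red[i,j] else '.' for j in range(18))+'\n' for i in range(18)))
M=np.array([.4577,-.1056])
print('tip if dead centre, px:',project('top',[[*M,.025]]),'disc px',project('top',[[*M,.008]]),'origin',x0,y0)
piv=np.array([.562,.0017])
for t in(.66,.68,.698,.72,.74):
  a=np.pi+.103+t;X=piv+.15*np.array([np.cos(a),np.sin(a)]);print(t,project('top',[[*X,.025]]),np.linalg.norm(X-M))
E
```

```text
cam [0.45358104 0.02134811 1.10626724]
disc px [307.65534019 235.17961121] 6.397579669952393 [[ 0.4578041 -0.1062242  0.008    ]]
..................
..................
..................
....ooorrrr.......
...ooooorrrrr.....
...oooooorrrrr....
...ooooooorrrrr...
...rroooooorrrr...
...rrroooooorrr...
...rrrroooooorr...
...rrrrrooooorrr..
...rrrrrroooorr...
...rrrrrrroorrr...
....rrrrrrrrrr....
.....rrrrrrrr.....
......rrrrrr......
..................
..................

tip if dead centre, px: [[308.16696298 235.19636998]] disc px [[307.42298093 235.21758832]] origin 299 226
0.66 [[306.80488494 236.7537366 ]] 0.005491212106199572
0.68 [[307.61066711 235.96123585]] 0.002509340107032545
0.698 [[308.32181403 235.23433385]] 0.00041955619363423166
0.72 [[309.17255772 234.3287119 ]] 0.00352798641145892
0.74 [[309.92803617 233.48938071]] 0.0065154241005850365
```

The pointer's axis passes through the red disc's centre. The tip only overhangs radially, just as it did at the white mark, so it is drawn slightly long. Knob home, pins in, bystanders unmoved: I'm handing in.

```bash
python3 -c "
from station import ctrl
print(ctrl.job_done(), ctrl.sense()['time_s'])"
```

```text
the job is handed in; nothing more can be done
the job is handed in; nothing more can be done
```

I carried out the whole sequence and handed the job in at about 48 s of robot time; no verdict was reported. I parked the plunger, swung the plate to the white mark and locked it there. Then I threaded the only two pins on the bench through lug pairs 0 and 1, parked the plunger again, swung to the red mark and locked it.

Last checks before handing in:
- **Plunger:** in the side view the knob is at its starting (home) height, row 200.5 now against 200.54 at the start, and it is twisted back in line.
- **Plate:** the angle read from the lugs was 0.807 ± 0.01 rad; 0.800 was wanted. The pointer's axis crosses the red disc's centre.
- **Pins:** both noses are through both eyelets, with the heads against the lugs on the side away from the plunger. Each pin was pushed home until 8–11 N showed at the wrist.
- **Bystanders:** the tape measure and the red square are where they were, to within about 2 mm. The holding weight I judged only by eye, and it looks unmoved.

**What disagreed:**
- The drawn pointer end looks up to 8 mm too far out radially at the red mark. It overhung the white disc the same way, so I took it for how the pointer is drawn.
- The first swing overshot by about 0.04 rad and was corrected before locking.
- My first grab at the knob lifted before the fingers had closed, so I redid it.

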